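# Tip the cleaned bite blocks from the dip basket into the sterilising box

## Task

Swing the lid of the sterilising box right open, take the dip basket with the side handle from the drip tray, and tip it over the open box so that all five bite blocks drop out into the box. Then stand the empty basket upright again on the drip tray, and finally shut the lid fully over the blocks. Leave the two plaster models and the bottle where they stand.

Things in the scene. Friction and masses are not known exactly. Their poses are not given: they have to be found in the camera images.
- box: the metal sterilising box, fixed to the bench: 170 mm (its own x) by 180 mm (its own y), 60 mm high, walls 3 mm. Origin at the centre of its underside; x points away from the knob side towards the hinge, z up. It may stand left or right of the robot's midline, its yaw within 0.25 rad
- lid (a joint): angle (rad) of the box's flat steel lid (6 mm thick, 170 mm deep, 0.22 kg): 0 shut, grows as it swings up about the hinge on the box's far rim, 1.75 at its stop, just past upright (1.57). It starts shut or a little ajar (up to 0.3). The hinge is stiff, so the lid stays at any angle; moving it takes about 4 N at the knob
- lid_handle (a point): middle of the head of the black knob on the lid: the head is 28 mm in diameter and 16 mm tall on a stem 12 mm thick and 22 mm long; this point is 35 mm off the lid's top face, 30 mm from the lid's front edge and 140 mm from the hinge line. The point's z axis is the knob's own axis and tips over with the lid; its y axis lies along the hinge. Held by two fingers along the hinge direction, the knob can turn between them as the lid swings
- lid_hinge (a point): point on the lid's hinge line, midway along it, at the top of the box's far rim (60 mm high); y along the hinge
- tray: the low steel drip tray with a teal ribbed mat, fixed to the bench: 210 mm (own x) by 170 mm (own y), rim 12 mm high, mat surface 5 mm above its origin (the centre of its underside). It stands on the other side of the midline from the box, its yaw within 0.25 rad
- basket_grip (a point): middle of the basket's round black handle, where to hold it: black grip 14 mm in diameter and 78 mm long, level, sticking out radially from the cup just below its rim. The point lies 85 mm from the cup's axis, 53 mm above the cup's underside and 7 mm below its rim. The point's x axis points from the handle to the cup along the handle's length, z is the basket's up. Being round, the handle may be taken with the gripper upright or leaning to either side
- basket_rim (a point): centre of the basket's mouth. The basket is a perforated steel cup, 72 mm outside diameter at the rim, 58 mm at the foot, 60 mm tall, walls 2.5 mm, floor 3 mm, 0.14 to 0.23 kg empty; this point is 60 mm above its underside; z is the basket's up axis, x points away from the handle
- model_large_center (a point): centre of the larger plaster study model of teeth (about 65 x 62 x 46 mm high), loose; to be left alone
- model_small_center (a point): centre of the smaller plaster study model of teeth (about 55 x 53 x 39 mm high), loose; to be left alone
- bottle_center (a point): centre of a white bottle with a blue cap (44 mm diameter, 105 mm high), loose; to be left alone
- block0_center (a point): one of five smooth plastic X-ray bite blocks (yellow), L-shaped, 30 x 15 x 16 mm, 11 g; the point is at its centre. All five start in the basket, stacked crosswise three layers high, to 9 mm below its rim. They slide on the basket's wall (which flares 7 degrees) at a slope of 17 to 22 degrees: tip it well past level, to about 125 degrees; they may jam until tipped farther or shaken
- block1_center (a point): one of five smooth plastic X-ray bite blocks (blue), L-shaped, 30 x 15 x 16 mm, 11 g; the point is at its centre. All five start in the basket, stacked crosswise three layers high, to 9 mm below its rim. They slide on the basket's wall (which flares 7 degrees) at a slope of 17 to 22 degrees: tip it well past level, to about 125 degrees; they may jam until tipped farther or shaken
- block2_center (a point): one of five smooth plastic X-ray bite blocks (red), L-shaped, 30 x 15 x 16 mm, 11 g; the point is at its centre. All five start in the basket, stacked crosswise three layers high, to 9 mm below its rim. They slide on the basket's wall (which flares 7 degrees) at a slope of 17 to 22 degrees: tip it well past level, to about 125 degrees; they may jam until tipped farther or shaken
- block3_center (a point): one of five smooth plastic X-ray bite blocks (yellow), L-shaped, 30 x 15 x 16 mm, 11 g; the point is at its centre. All five start in the basket, stacked crosswise three layers high, to 9 mm below its rim. They slide on the basket's wall (which flares 7 degrees) at a slope of 17 to 22 degrees: tip it well past level, to about 125 degrees; they may jam until tipped farther or shaken
- block4_center (a point): one of five smooth plastic X-ray bite blocks (blue), L-shaped, 30 x 15 x 16 mm, 11 g; the point is at its centre. All five start in the basket, stacked crosswise three layers high, to 9 mm below its rim. They slide on the basket's wall (which flares 7 degrees) at a slope of 17 to 22 degrees: tip it well past level, to about 125 degrees; they may jam until tipped farther or shaken
Mind the look-alikes: they are no part of the job. What is meant by the part that bears basket_grip is not orange or purple, and is the smaller of those in its own colour.

How it is judged:
By the outcome, as a careful person would: the job done as asked, in the order asked, and still so for the second after the job is handed in, with the robot touching nothing.
It also fails if it takes over 72 s, if anything falls off the work surface, if the arm or the gripper's body presses on something with over 40 N, if the wrist force passes 120 N, or if a joint passes its speed limit or range.

## Robot

A 6-joint arm with a two-finger parallel gripper is mounted at the origin on the work surface. World frame = base frame: x ahead of the robot, y to its left, z up, the work surface at z = 0. Lengths are in m, angles in rad, forces in N, time in s.
With the tool pointing down it reaches from about 0.375 to 0.975 m from the base axis. Payload 3.8 kg.
Tool frame: the origin (TCP) lies on the centre line of the jaws, within the pads' length; the fingertips stand 14 mm ahead of it and the grasp point (between the pads) lies 5 mm behind it; z points along the fingers, y is the line along which they close (so a half turn about z gives the same grasp; the last joint's range is limited). The gripper opens to 85 mm and grips with 20 to 120 N. Pads are 22 mm wide; open, the fingers measure 114 mm over their backs; the gripper's body (76 mm by 85 mm) begins 54 mm behind the grasp point. The pads swing forward as they close: fully open they stand 13 mm farther back than shut.
Start: joints at [-1.253, 0.264, 1.604, -0, 1.274, -0.037], TCP at [0.234, -0.633, 0.245] pointing down, gripper open.
Joint ranges: [-2.63, 2.63], [-0.94, 2.18], [0.31, 2.57], [-1.31, 4.45], [0, 2.66], [-2.55, 2.55]. Speed limits (rad/s): [2.57, 2.57, 3.14, 3.14, 3.14, 3.14].

## Interface

Orientations are given as a 3x3 rotation matrix whose columns are the frame's x, y, z axes.
In Python, from cell import arm, get_image, calibration, finish_job, recognise, silhouettes gives the robot as it stands. The module is installed in compiled form; this text tells all that it offers.
- The arm moves only by the tool servo_tool, never from a script. Its argument "motion" is a list of rows, each a list of 5 numbers: the shift along the tool's x, y, z in m, then the turn about the tool's z in degrees, then the opening, from -1 (shut) to 1 (fully open), so that 0 is half open. In form: [[x, y, z, yaw, claw], ...]. A call has 1 to 20 rows; each row shifts and turns the commanded pose from where the row before left it, along the tool's axes as they then stand; what a row does not reach is not made up. A row lasts 1/8 s, in which the tool goes at most 62.5 mm and 10.7 degrees, less where a joint would pass 70% of its speed; a pose out of reach is approached as far as the arm can. A call is refused whole if a number of a shift passes 0.0625 or a number of a turn 10.7, either way. A call with a gripper value outside its range is refused whole. The fingers move at their own pace and stop on an object; "squeeze" is the grip in N (left out, the last holds). Time passes only in rows, so rows that do not move let the fingers close. It gives the time, the measured TCP pose, the force, the opening and the grip force at its end, in the units of the state.
- arm.sense(): the state, without advancing time (a new reading comes with each control period).
- get_image(name): name is "scene" or "top"; returns the picture (384x512x3 uint8, blue, green, red); there is no depth.
- calibration(name): a dict with "fov_y" (degrees; the focal length in pixels is half the picture's height over the tangent of half this angle, whatever the lens; pixels are square), "cx", "cy" (the principal point, pixels), "R" (3x3) and "t" (3): a world point X has camera coordinates R X + t. Camera axes: x right, y down, z forward; pixel columns grow to the right and rows downward; lengths in m; the calibration is good to about 2 mm. A picture is of the moment at which its call begins. calibration takes no time and is no camera call.
- finish_job(): hands the job in; it is judged then, once.
Trained networks look in the newest picture that a camera, given by its name, has taken for a name from the list of things; names that differ only in an ending like _2 or _b are one class to them, and where a whole thing is asked for, a point or a joint stands for the part that bears it (a point fixed in the world has none). Each returns a list of dicts, best first, with "score" (0 to 1); they miss things now and then, are a little off and sometimes report something else, mostly with a low value. They report only what shows in the picture. A call takes as long as a camera call. They do not tell look-alikes from the thing itself.
- recognise(target, camera): "at" ([column, row] in pixels, amid what is visible of it).
- silhouettes(target, camera): "pixels" (384x512 bool, what is visible of it) and "at" ([column, row] in pixels, amid what is visible of it).
The state is a dict: "time_s": time; "joint_pos": joint angles; "joint_vel": joint speeds; "joint_efforts": joint torques, N m; "tool_pos": TCP position; "ee_rot": TCP orientation; "contact_force": force on the tool from outside, world axes, zero at the start; "moment": the same for the moment, N m; "width": finger opening in m; "gripper_force": force on a finger pad.
Only numpy, scipy, OpenCV 4.12 (cv2) and the standard library are available. Lean on these libraries where they do the work, as an engineer would, in place of code of your own. Each camera call takes 0.05 s, during which the arm holds its last target. There are 200 camera calls.

## Working session

There is one attempt and no reset: what is moved stays moved. The work goes in short steps, Python scripts to look and compute and a tool call to move; the robot and the scene stay as the last step left them, time stands still between calls to the robot, and variables do not carry over. Pictures are saved under pics/ and viewed, at most 10 in all, crops included, and the job is handed in when it is done.

Besides the shell and the picture viewer there is one more tool, called after "Emit:" as name([rows], argument=value, ...), one row to a line, values as JSON. servo_tool: Moves the arm, as the interface text tells. Its arguments: {"type":"object","properties":{"motion":{"type":"array","items":{"type":"array","items":{"type":"number"}}},"squeeze":{"type":"number"}},"required":["motion"]}

```bash
mkdir -p pics; ls
python3 - <<'E'
from cell import *
import cv2,numpy as np
a=get_image("scene");b=get_image("top")
cv2.imwrite("pics/s0.png",a);cv2.imwrite("pics/t0.png",b)
for c in("scene","top"):
    print(calibration(c))
for n in["box","lid_handle","tray","basket_grip","basket_rim","model_large_center","bottle_center"]:
    for c in("scene","top"):
        print(n,c,[(np.round(d["at"]),round(d["score"],2)) for d in recognise(n,c)])
print(arm.sense())
E
```

```text
pics
{'fov_y': 52.35545708085432, 'cx': 249.62255138842966, 'cy': 190.32315165676027, 'R': array([[-0.25875475,  0.965932  , -0.00462064],
       [ 0.82162389,  0.21757701, -0.52687231],
       [-0.50791748, -0.14012714, -0.84993189]]), 't': array([ 0.01561356, -0.40114162,  1.33654759])}
{'fov_y': 50.5932383172484, 'cx': 257.9361086066347, 'cy': 189.49883750831322, 'R': array([[-0.01427135, -0.99953327, -0.02701071],
       [-0.99807996,  0.01586852, -0.05987131],
       [ 0.06027198,  0.0261044 , -0.99784059]]), 't': array([0.13725122, 0.51321101, 1.19710142])}
box scene [(array([136., 172.]), 0.94)]
box top [(array([372., 189.]), 0.78)]
lid_handle scene [(array([138., 168.]), 0.59)]
lid_handle top [(array([374., 188.]), 0.79)]
tray scene [(array([268., 232.]), 0.82)]
tray top [(array([246., 193.]), 0.94), (array([236., 185.]), 0.53), (array([370., 191.]), 0.49)]
basket_grip scene [(array([278., 294.]), 0.8), (array([376., 197.]), 0.7), (array([159., 115.]), 0.66), (array([272., 208.]), 0.64)]
basket_grip top [(array([242., 181.]), 0.94), (array([379., 264.]), 0.9), (array([147., 2
[... 681 characters left out ...]
e-02]), 'joint_vel': array([-3.99790390e-04, -1.25038678e-04,  9.70295745e-04, -6.90394702e-05,
       -1.50367387e-05,  5.36647413e-04]), 'joint_efforts': array([-1.16346338e-03, -5.14983130e+01, -3.67693734e+01, -1.26799464e-04,
        5.21933744e-04,  8.27738859e-06]), 'tool_pos': array([ 0.23447557, -0.63297584,  0.24533983]), 'ee_rot': array([[ 9.37730029e-01,  3.47364927e-01,  8.09358069e-06],
       [ 3.47364927e-01, -9.37730025e-01, -8.38872514e-05],
       [-2.15498954e-05,  8.14750208e-05, -9.99999996e-01]]), 'contact_force': array([-0.55979037,  0.06825816,  0.61680236]), 'moment': array([ 0.02073594,  0.03308085, -0.00021317]), 'gripper_force': 0.0, 'width': 0.08536355476404418}
```

View pics/s0.png

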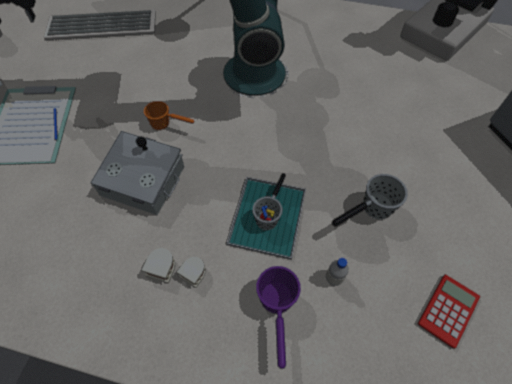

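View pics/t0.png

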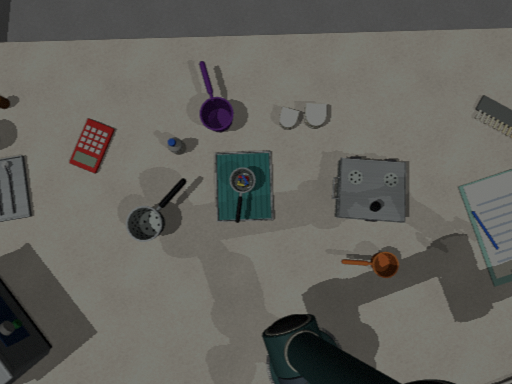

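```bash
cat > h.py <<'E'
from cell import *
import cv2,numpy as np
def K(c):
    k=calibration(c);f=192/np.tan(np.radians(k["fov_y"]/2));return f,k["cx"],k["cy"],k["R"],k["t"]
def ray(c,p):
    f,cx,cy,R,t=K(c);d=R.T@np.array([(p[0]-cx)/f,(p[1]-cy)/f,1]);return -R.T@t,d
def atz(c,p,z):
    o,d=ray(c,p);return o+d*(z-o[2])/d[2]
def tri(ps,pt):
    A=[];b=[]
    for c,p in(("scene",ps),("top",pt)):
        o,d=ray(c,p);d=d/np.linalg.norm(d);M=np.eye(3)-np.outer(d,d);A.append(M);b.append(M@o)
    return np.linalg.lstsq(np.vstack(A),np.hstack(b),rcond=None)[0]
def proj(c,X):
    f,cx,cy,R,t=K(c);q=R@np.array(X)+t;return np.array([cx+f*q[0]/q[2],cy+f*q[1]/q[2]])
def crop(c,x,y,w,h,s,name):
    im=get_image(c)[y:y+h,x:x+w];cv2.imwrite("pics/"+name,cv2.resize(im,None,fx=s,fy=s,interpolation=cv2.INTER_CUBIC));return im
E
python3 - <<'E'
from h import *
t=get_image("top");s=get_image("scene")
a=cv2.resize(t[140:230,200:280],None,fx=5,fy=5,interpolation=2);b=cv2.resize(s[165:265,220:310],None,fx=4,fy=4,interpolation=2)
c=cv2.resize(s[125:215,85:190],None,fx=3.5,fy=3.5,interpolation=2)
o=np.zeros((800,800,3),np.uint8)[:600]
o[:450,:400]=a;o[:400,400:760]=b
cv2.imwrite("pics/c1.png",o)
c=cv2.resize(s[125:215,85:190],None,fx=5,fy=5,interpolation=2);d=cv2.resize(t[145:230,325:420],None,fx=2.5,fy=2.5,interpolation=2)
o=np.zeros((450,800,3),np.uint8);o[:,:525]=c;o[:212,525:762]=d;cv2.imwrite("pics/c2.png",o)
for n in["box","lid","tray","lid_handle","basket_grip"]:
  for cm in("scene","top"):
    for q in silhouettes(n,cm)[:1 if n!="basket_grip" else 4]:
        m=q["pixels"].astype(np.uint8);cn=max(cv2.findContours(m,0,2)[0],key=cv2.contourArea)
        print(n,cm,round(q["score"],2),np.round(q["at"],1),m.sum(),cv2.approxPolyDP(cn,5,True)[:,0].tolist(),np.round(cv2.boxPoints(cv2.minAreaRect(cn))).tolist())
E
```

```text
Traceback (most recent call last):
ValueError: could not broadcast input array from shape (212,238,3) into shape (212,237,3)
```

View pics/c1.png

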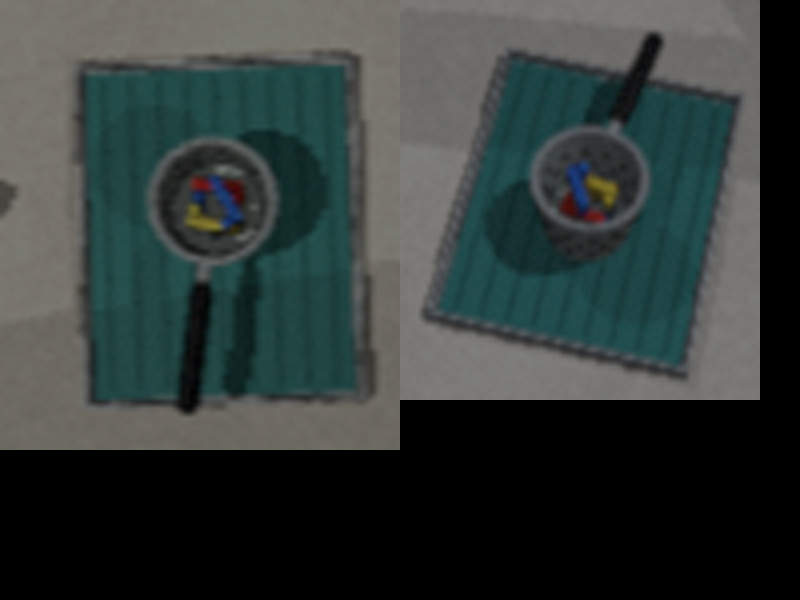

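Run:
```python
from h import *
t=get_image("top");s=get_image("scene")
c=cv2.resize(s[125:215,85:190],(525,450),interpolation=2);d=cv2.resize(t[145:230,325:420],(260,232),interpolation=2)
o=np.zeros((450,800,3),np.uint8);o[:,:525]=c;o[:232,530:790]=d;cv2.imwrite("pics/c2.png",o)
for n in["box","lid","tray","lid_handle"]:
  for cm in("scene","top"):
    for q in silhouettes(n,cm)[:1]:
        m=q["pixels"].astype(np.uint8);cn=max(cv2.findContours(m,0,2)[0],key=cv2.contourArea)
        print(n,cm,round(q["score"],2),np.round(q["at"],1),m.sum(),cv2.approxPolyDP(cn,5,True)[:,0].tolist(),np.round(cv2.boxPoints(cv2.minAreaRect(cn))).tolist())
r=tri((267.5,210),(242.6,180));g=tri((279,184.8),(239,208.4));print(r,g,atz("top",(242.6,180),.065),atz("top",(239,208.4),.058),atz("scene",(267.5,210),.065),atz("scene",(279,184.8),.058))
```

```text
box scene 0.84 [138.6 170.9] 5159 [[120, 131], [92, 184], [105, 197], [156, 214], [184, 168], [180, 150]] [[88.0, 191.0], [110.0, 125.0], [189.0, 152.0], [167.0, 218.0]]
box top 0.62 [371.  188.3] 4221 [[341, 157], [334, 215], [403, 221], [405, 164]] [[334.0, 220.0], [336.0, 155.0], [406.0, 158.0], [404.0, 222.0]]
lid scene 0.94 [140.5 167.8] 3986 [[121, 132], [91, 183], [153, 203], [180, 149]] [[90.0, 183.0], [111.0, 124.0], [181.0, 148.0], [161.0, 207.0]]
lid top 0.59 [371.2 190.3] 4021 [[340, 159], [339, 217], [404, 221], [404, 162]] [[337.0, 220.0], [340.0, 158.0], [407.0, 161.0], [404.0, 223.0]]
tray scene 0.79 [267.2 228.7] 3720 [[247, 178], [227, 243], [290, 259], [304, 189], [283, 184], [276, 197], [279, 221], [263, 230], [251, 207], [275, 183]] [[226.0, 245.0], [243.0, 174.0], [308.0, 189.0], [291.0, 260.0]]
lid_handle scene 0.93 [134.8 168.4] 4061 [[120, 131], [90, 183], [153, 203], [180, 149]] [[89.0, 183.0], [109.0, 124.0], [181.0, 148.0], [162.0, 208.0]]
lid_handle top 0.58 [371.4 188. ] 4008 [[341, 158], [338, 215], [402, 221], [405, 164]] [[337.0, 219.0], [340.0, 157.0], [407.0, 160.0], [404.0, 223.0]]
[0.54053542 0.17399679 0.05896069] [0.45865136 0.18539379 0.05798108] [0.54042748 0.17200587 0.065     ] [0.45902177 0.18383557 0.058     ] [0.54338562 0.17617702 0.065     ] [0.45822187 0.18693516 0.058     ]
```

View pics/c2.png

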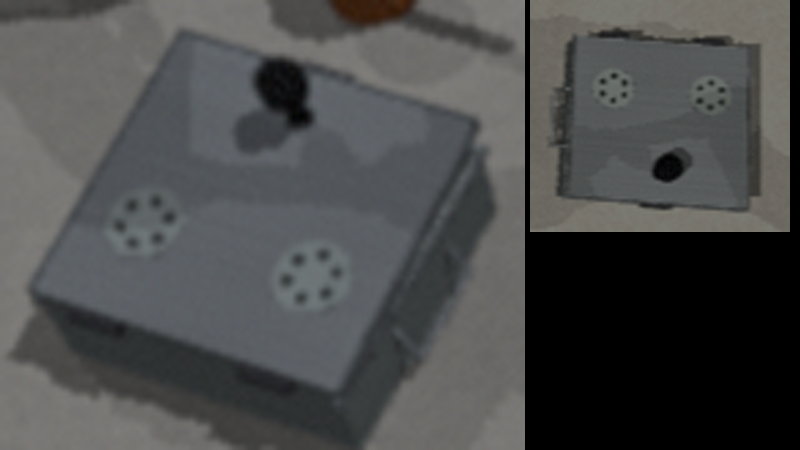

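Run:
```python
from h import *
k=tri((141.4,142),(375.4,206.2))
P=[tri(a,b) for a,b in(((121.4,131.4),(404.7,221.2)),((180,149.4),(339.6,216.4)),((153,202.6),(340.4,158.6)),((91.6,183.4),(407.2,161.5)))]
np.set_printoptions(precision=4,suppress=True)
print(k);print(np.array(P))
from scipy.optimize import least_squares
def pts(p):
    x,y,w,l=p;R=np.array([[np.cos(w),-np.sin(w)],[np.sin(w),np.cos(w)]])
    loc=lambda d,s,h:(-d*np.cos(l)+-h*np.sin(l)*0+h*np.sin(l), s, .06+d*np.sin(l)+h*np.cos(l))
    o=[]
    for d,s,h in((.17,-.09,.006),(.17,.09,.006),(0,.09,.006),(0,-.09,.006),(.14,0,.041)):
        a=loc(d,s,h);o.append(np.r_[np.array([x,y])+R@a[:2],a[2]])
    return o
S=[(121.4,131.4),(180,149.4),(153,202.6),(91.6,183.4),(141.4,142)];T=[(404.7,221.2),(339.6,216.4),(340.4,158.6),(407.2,161.5),(375.4,206.2)]
f=lambda p:np.hstack([np.r_[proj("scene",X)-a,proj("top",X)-b] for X,a,b in zip(pts(p),S,T)])
q=least_squares(f,[.6,-.25,0,.1],loss="soft_l1");print(q.x,np.abs(q.fun).max(),np.round(f(q.x),1));print(pts(q.x)[4])
q=least_squares(lambda p:f([*p,0]),[.6,-.25,0]);print(q.x,np.abs(q.fun).max(),q.cost);print(pts([*q.x,0])[4])
```

```text
[ 0.4582 -0.1902  0.1169]
[[ 0.4156 -0.2776  0.085 ]
 [ 0.4315 -0.0982  0.0821]
 [ 0.5974 -0.1098  0.0657]
 [ 0.5839 -0.2956  0.062 ]]
[ 0.5912 -0.2003 -0.0766  0.1108] 3.0647248244559364 [-0.7  0.3 -0.8 -0.1 -0.6 -0.9 -0.7  0.7 -0.4  0.3  0.4 -0.5 -0.8 -0.1
 -3.1  0.2 -0.3 -0.2 -0.6  0.6]
[ 0.457  -0.19    0.1162]
[ 0.5905 -0.2031 -0.0615] 3.9208681045437004 23.298483957966592
[ 0.4507 -0.1945  0.101 ]
```

Emit:
servo_tool([
  [0,0.06,0,0,1],
  [0,0.06,0,0,1],
  [0,0.06,0,0,1],
  [0,0.06,0,0,1],
  [0,0.06,0,0,1],
  [0,0.06,0,0,1],
])

```text
time_s: 2.15
tool_pos: [0.3532, -0.9536, 0.2417]
ee_rot: [[0.938, 0.347, 0.004], [0.347, -0.938, -0.012], [-0.0, 0.013, -1.0]]
contact_force: [-0.2, -2.4, 0.1]
width: 0.0858
gripper_force: 0.0
```

```bash
python3 -c "
from cell import arm;print(arm.sense())"
```

```text
{'time_s': 2.15, 'joint_pos': array([-1.24061951e+00,  1.08288031e+00,  3.37276618e-01,  2.74017874e-04,
        1.70850299e+00, -2.45801907e-02]), 'joint_vel': array([ 6.24574659e-03,  1.27563348e+00, -2.21368522e+00,  6.69312319e-04,
        8.35786736e-01,  8.88030654e-03]), 'joint_efforts': array([ 3.43487207e-01, -9.32987452e+01, -3.05113363e+01,  5.93158256e-03,
       -2.28098659e-01, -6.69305751e-03]), 'tool_pos': array([ 0.35322291, -0.95355705,  0.24173207]), 'ee_rot': array([[ 9.37717352e-01,  3.47370652e-01,  4.44957074e-03],
       [ 3.47399145e-01, -9.37638690e-01, -1.21458309e-02],
       [-4.70155272e-05,  1.29351335e-02, -9.99916337e-01]]), 'contact_force': array([-0.16060934, -2.38070853,  0.1102097 ]), 'moment': array([-0.02317908, -0.0559376 ,  0.02913623]), 'gripper_force': 0.0, 'width': 0.08583744781219929}
```

Emit:
servo_tool([
  [0,0.06,0,0,1],
  [0,0.06,0,0,1],
  [0,0.06,0,0,1],
  [0,0.06,0,0,1],
])

```text
time_s: 2.65
tool_pos: [0.3763, -1.0158, 0.2096]
ee_rot: [[0.938, 0.342, 0.06], [0.347, -0.924, -0.162], [-0.0, 0.173, -0.985]]
contact_force: [-0.3, 0.1, -0.7]
width: 0.0854
gripper_force: 0.0
```

```bash
python3 -c "
from cell import arm;print(arm.sense())"
```

```text
{'time_s': 2.65, 'joint_pos': array([-1.24028752,  1.13038218,  0.31721647,  0.00416419,  1.52006748,
       -0.02414788]), 'joint_vel': array([-2.09160597e-04,  4.15331596e-02,  1.69189604e-03,  8.90842786e-03,
       -3.81451432e-01,  1.12635028e-04]), 'joint_efforts': array([-5.55038714e-03, -8.97103643e+01, -3.88734305e+01,  1.37152855e-02,
       -5.23171127e-01,  1.76943422e-04]), 'tool_pos': array([ 0.37631513, -1.01582568,  0.2095991 ]), 'ee_rot': array([[ 9.37714592e-01,  3.42169868e-01,  6.00926341e-02],
       [ 3.47406593e-01, -9.23556290e-01, -1.62334340e-01],
       [-4.69896345e-05,  1.73099857e-01, -9.84904278e-01]]), 'contact_force': array([-0.27120392,  0.08504523, -0.66174129]), 'moment': array([ 0.10762805, -0.04418624,  0.02412148]), 'gripper_force': 0.0, 'width': 0.08543577305289199}
```

```bash
cat > kin.py <<'E'
import numpy as np
from scipy.optimize import least_squares
from scipy.spatial.transform import Rotation as Ro
rz=lambda a:Ro.from_euler('z',a).as_matrix();ry=lambda a:Ro.from_euler('y',a).as_matrix()
D=[([-1.25292260e+00,2.63836338e-01,1.60396827e+00,-1.93796198e-05,1.27370583e+00,-3.68801844e-02],[0.23447557,-0.63297584,0.24533983]),
([-1.24061951e+00,1.08288031e+00,3.37276618e-01,2.74017874e-04,1.70850299e+00,-2.45801907e-02],[0.35322291,-0.95355705,0.24173207]),
([-1.24028752,1.13038218,0.31721647,0.00416419,1.52006748,-0.02414788],[0.37631513,-1.01582568,0.2095991])]
R3=np.array([[.937714592,.342169868,.0600926341],[.347406593,-.92355629,-.16233434],[-4.69896e-5,.173099857,-.984904278]])
def fk(q,p,s=1):
    a1,h,L2,e,L3,d6,lat=p
    A=rz(q[0]);x=A@np.array([a1,lat,h]);B=A@ry(q[1]);x=x+B@np.array([0,0,L2])
    B=B@ry(q[2]);x=x+B@np.array([e,0,L3]);B=B@rz(s*q[3])@ry(q[4])
    x=x+B@np.array([0,0,d6]);return x,B@rz(q[5]+np.pi/2)
E
python3 - <<'E'
from kin import *
for s in(1,-1):
    f=lambda p:np.hstack([fk(q,p,s)[0]-x for q,x in D]+[(p[3])*.001])
    r=least_squares(f,[0,.3,.45,0,.4,.2,.025]);print(s,r.x,np.abs(r.fun).max())
    print(np.abs(fk(D[2][0],r.x,s)[1]-R3).max())
E
```

```text
1 [-1.15978522e-06  2.51798356e-01  5.12000673e-01  1.39899014e-03
  5.66200727e-01  3.33699755e-01  2.48999985e-02] 1.3989901391421103e-06
5.463409530337415e-09
-1 [-1.73516920e-03  2.48926713e-01  5.13009475e-01  3.98120215e-06
  5.67315284e-01  3.32807761e-01  2.58801451e-02] 0.0017081201188635653
0.008262819302399896
```

Emit:
servo_tool([
  [0,-0.06,0,10,1],
  [0,-0.06,0,10,1],
  [0,-0.06,-0.02,4.7,1],
  [0,-0.06,-0.02,0,1],
  [0,-0.06,-0.02,0,1],
  [0,-0.06,-0.02,0,1],
  [0,-0.06,0,0,1],
])

```text
time_s: 3.52
tool_pos: [0.3431, -0.6258, 0.2287]
ee_rot: [[0.998, -0.003, 0.063], [0.008, -0.986, -0.167], [0.063, 0.167, -0.984]]
contact_force: [0.7, -0.1, 0.4]
width: 0.0854
gripper_force: 0.0
```

Emit:
servo_tool([
  [0.014,-0.056,-0.005,0,1],
  [0.014,-0.056,-0.005,0,1],
  [0.014,-0.056,-0.005,0,1],
  [0.014,-0.056,-0.005,0,1],
  [0.014,-0.056,-0.005,0,1],
  [0.014,-0.056,-0.005,0,1],
  [0.014,-0.056,-0.005,0,1],
  [0.014,-0.056,-0.005,0,1],
  [0,0,0,0,1],
])

```text
time_s: 4.65
tool_pos: [0.4525, -0.1745, 0.1986]
ee_rot: [[0.998, 0.004, 0.062], [0.014, -0.987, -0.16], [0.061, 0.16, -0.985]]
contact_force: [0.2, -0.1, -0.1]
width: 0.0856
gripper_force: 0.0
```

```bash
cat >> kin.py <<'E'
P=[-1.15978522e-06,2.51798356e-01,5.12000673e-01,1.39899014e-03,5.66200727e-01,3.33699755e-01,2.48999985e-02]
def to(x,R=None):
    "tool-frame delta to world TCP x"
    from cell import arm
    s=arm.sense();R=s["ee_rot"] if R is None else R
    return np.round(R.T@(np.array(x)-s["tool_pos"]),4),np.round(s["joint_pos"],2)
E
python3 -c "
from kin import *;print(to([.457,-.191,.111]));from cell import arm;s=arm.sense();print(s['tool_pos'],s['ee_rot'],np.degrees(np.arctan2(s['ee_rot'][1,1],s['ee_rot'][0,1])))"
```

```text
(array([-0.0011,  0.0022,  0.0892]), array([-0.33, -0.13,  2.13, -0.15,  1.04,  1.3 ]))
[ 0.45253893 -0.1745325   0.19856723] [[ 0.99804207  0.00404843  0.06241504]
 [ 0.01399957 -0.98704427 -0.15983622]
 [ 0.06095932  0.16039706 -0.98516838]] -89.76499900981739
```

Emit:
servo_tool([
  [0,0,0.03,4.5,1],
  [0,0.002,0.03,0,1],
  [0,0,0.029,0,1],
  [0,0,0,0,0],
  [0,0,0,0,-0.5],
  [0,0,0,0,-0.6],
  [0,0,0,0,-0.6],
], squeeze=40)

```text
time_s: 5.52
tool_pos: [0.4588, -0.1906, 0.1115]
ee_rot: [[0.995, -0.084, 0.06], [-0.074, -0.986, -0.152], [0.072, 0.147, -0.987]]
contact_force: [0.5, 20.0, 0.1]
width: 0.0266
gripper_force: 39.2
```

Run:
```python
from kin import *
from cell import arm
R=arm.sense()["ee_rot"];w=-.0766
l=np.linspace(.11,1.75,14)
X=np.c_[-.14*np.cos(l)+.041*np.sin(l),0*l,.06+.14*np.sin(l)+.041*np.cos(l)]@rz(w).T
print(np.round(np.diff(X,axis=0)@R,4).tolist())
```

```text
[[0.0093, 0.0024, -0.0157], [0.0112, 0.0022, -0.0144], [0.013, 0.0019, -0.0129], [0.0145, 0.0017, -0.0112], [0.0158, 0.0014, -0.0093], [0.0169, 0.0011, -0.0072], [0.0177, 0.0008, -0.0051], [0.0182, 0.0005, -0.0028], [0.0184, 0.0001, -0.0006], [0.0183, -0.0002, 0.0017], [0.0179, -0.0006, 0.004], [0.0173, -0.0009, 0.0062], [0.0164, -0.0012, 0.0083]]
```

Emit:
servo_tool([
  [0.0093,0.0024,-0.0157,0,-0.6],
  [0.0112,0.0022,-0.0144,0,-0.6],
  [0.013,0.0019,-0.0129,0,-0.6],
  [0.0145,0.0017,-0.0112,0,-0.6],
  [0.0158,0.0014,-0.0093,0,-0.6],
  [0.0169,0.0011,-0.0072,0,-0.6],
  [0.0177,0.0008,-0.0051,0,-0.6],
  [0.0182,0.0005,-0.0028,0,-0.6],
  [0.0184,0.0001,-0.0006,0,-0.6],
  [0.0183,0,0.0017,0,-0.6],
  [0.0179,-0.0006,0.004,0,-0.6],
  [0.0173,-0.0009,0.0062,0,-0.6],
  [0.0164,-0.0012,0.0083,0,-0.6],
  [0,0,0,0,-0.6],
])

```text
time_s: 7.28
tool_pos: [0.6603, -0.2092, 0.1858]
ee_rot: [[0.995, -0.08, 0.061], [-0.07, -0.985, -0.161], [0.073, 0.156, -0.985]]
contact_force: [-1.6, 4.2, 1.8]
width: 0.0261
gripper_force: 40.1
```

Run:
```python
from h import *
a=get_image("scene")[60:260,60:330];b=get_image("top")[80:260,190:440]
o=np.zeros((400,800,3),np.uint8);o[:356,:480]=cv2.resize(a,(480,356));o[:230,480:]=cv2.resize(b,(320,230));cv2.imwrite("pics/lid1.png",o)
```

```text
(no output)
```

View pics/lid1.png

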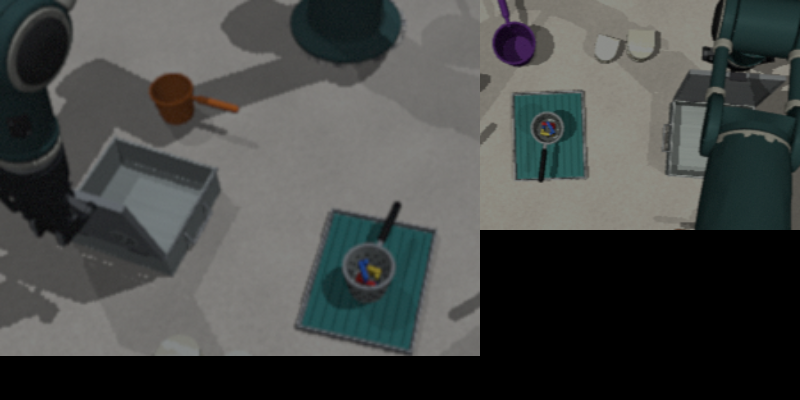

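```bash
cat >> kin.py <<'E'
lo=np.array([-2.63,-.94,.31,-1.31,0,-2.55]);hi=np.array([2.63,2.18,2.57,4.45,2.66,2.55])
def ik(x,R,n=12,seed=0,q0=None):
    best=None;rg=np.random.default_rng(seed)
    for i in range(n):
        g=q0 if q0 is not None and i==0 else rg.uniform(lo,hi)
        def f(q):
            a,B=fk(q,P);return np.r_[(a-x)*5,(B-R).ravel()]
        r=least_squares(f,np.clip(g,lo+1e-3,hi-1e-3),bounds=(lo,hi))
        if best is None or r.cost<best.cost:best=r
        if best.cost<1e-8:break
    return best.x,best.cost
def rot(lam,psi,c,flip=1):
    z=np.array([np.sin(lam)*np.cos(psi),np.sin(lam)*np.sin(psi),-np.cos(lam)])
    y=np.cross(z,c);y*=flip/np.linalg.norm(y);return np.c_[np.cross(y,z),y,z]
E
cat > plan.py <<'E'
from kin import *
c=np.array([np.cos(np.radians(-8)),np.sin(np.radians(-8)),0]);G=np.array([.459,.185,.058])
B=np.array([.506,-.194,0])
lam=np.radians(66)
for psi in(-130,-98,-60,60,82,110,130):
  for fl in(1,-1):
    R=rot(lam,np.radians(psi),c,fl)
    q,e=ik(G+.005*R[:,2],R)
    out=[psi,fl,np.round(q,2).tolist(),round(e,6)]
    Ri=R.T
    for t in(180,-180):
        Rf=R@rz(np.radians(t)); u=Rf@(Ri@np.array([0,0,1.]));cc=Rf@(Ri@c)
        m=np.array([*B[:2],.12]); g=m-.085*cc-.007*u   # rim centre at m
        qf,ef=ik(g+.005*R[:,2],Rf)
        out+=[t,np.round(qf,2).tolist(),round(ef,6),np.round(u,2).tolist(),np.round(cc,2).tolist()]
        break
    print(*out)
E
python3 plan.py
```

```text
-130 1 [0.53, 0.83, 1.53, -0.33, 1.89, 2.55] 0.008464 180 [-0.09, 0.73, 1.65, -0.85, 1.64, -0.85] 0.0 [0.48, 0.57, -0.67] [-0.42, 0.82, 0.39]
-130 -1 [0.53, 0.83, 1.54, -0.32, 1.89, -0.5] 0.0 180 [-0.09, 0.73, 1.65, -0.85, 1.64, 2.29] 0.0 [0.48, 0.57, -0.67] [-0.42, 0.82, 0.39]
-98 1 [0.7, 0.72, 1.71, -0.62, 1.7, 2.55] 0.024497 180 [0.1, 0.55, 1.88, -1.12, 1.4, -0.7] 0.0 [0.1, 0.74, -0.67] [-0.99, 0.14, 0.0]
-98 -1 [0.73, 0.73, 1.74, -0.63, 1.69, -0.42] 0.0 180 [0.1, 0.55, 1.88, -1.12, 1.4, 2.44] 0.0 [0.1, 0.74, -0.67] [-0.99, 0.14, 0.0]
-60 1 [0.83, 0.45, 2.03, -0.91, 1.35, 2.55] 0.100314 180 [0.25, 0.14, 2.26, -1.31, 1.09, -0.58] 0.022203 [-0.37, 0.64, -0.67] [-0.48, -0.75, -0.46]
-60 -1 [0.92, 0.55, 2.08, -1.03, 1.38, -0.16] 0.0 180 [0.25, 0.14, 2.26, -1.31, 1.08, 2.55] 0.022231 [-0.37, 0.64, -0.67] [-0.48, -0.75, -0.46]
60 1 [-0.32, 0.33, 2.54, 1.65, 1.11, 0.14] 0.0 180 [-0.91, 0.54, 1.82, 0.99, 1.52, -2.55] 0.002263 [-0.37, -0.64, -0.67] [-0.68, 0.68, -0.28]
60 -1 [-0.25, 0.14, 2.49, 1.43, 0.98, -2.55] 0.048368 180 [-0.92, 0.54, 1.83, 1.0, 1.52, 0.53] 0.0 [-0.37, -0.64, -0.67] [-0.68, 0.68, -0.28]
82 1 [-0.32, 0.44, 2.31, 1.24, 1.25, 0.41] 0.0 180 [-0.77, 0.69, 1.63, 0.84, 1.69, -2.5] 0.0 [-0.1, -0.74, -0.67] [-0.99, 0.14, -0.0]
82 -1 [-0.29, 0.38, 2.28, 1.17, 1.23, -2.55] 0.013539 180 [-0.77, 0.69, 1.63, 0.84, 1.69, 0.64] 0.0 [-0.1, -0.74, -0.67] [-0.99, 0.14, -0.0]
110 1 [-0.21, 0.58, 2.02, 0.89, 1.47, 0.66] 0.0 180 [-0.59, 0.8, 1.5, 0.59, 1.85, -2.45] 0.0 [0.25, -0.7, -0.67] [-0.72, -0.6, 0.35]
110 -1 [-0.21, 0.58, 2.02, 0.89, 1.47, -2.48] 0.0 180 [-0.59, 0.8, 1.5, 0.59, 1.85, 0.69] 0.0 [0.25, -0.7, -0.67] [-0.72, -0.6, 0.35]
130 1 [-0.11, 0.68, 1.83, 0.69, 1.63, 0.84] 0.0 180 [-0.49, 0.83, 1.48, 0.37, 1.92, -2.42] 0.0 [0.48, -0.57, -0.67] [-0.19, -0.81, 0.55]
130 -1 [-0.11, 0.68, 1.83, 0.69, 1.63, -2.3] 0.0 180 [-0.49, 0.83, 1.48, 0.37, 1.92, 0.72] 0.0 [0.48, -0.57, -0.67] [-0.19, -0.81, 0.55]
```

Emit:
servo_tool([
  [0,0,0,0,0.2],
  [0,0,-0.03,0,1],
  [0,0,-0.06,0,1],
  [0,0,-0.06,0,1],
])

```text
time_s: 7.88
tool_pos: [0.649, -0.1859, 0.3344]
ee_rot: [[0.995, -0.081, 0.059], [-0.07, -0.984, -0.162], [0.071, 0.157, -0.985]]
contact_force: [0.2, -0.5, 0.5]
width: 0.0859
gripper_force: 0.0
```

Emit:
servo_tool([
  [-0.04,0.0445,0.004,0,1],
  [-0.04,0.0445,0.004,0,1],
  [-0.04,0.0445,0.004,0,1],
  [-0.04,0.0445,0.004,0,1],
  [-0.04,0.0445,0.004,0,1],
  [-0.04,0.0445,0.004,0,0.5],
  [-0.04,0.0445,0.004,0,0],
  [-0.04,0.0445,0.004,0,0],
  [-0.04,0.0445,0.004,0,0],
  [-0.04,0.0445,0.004,0,0],
  [-0.04,0.0445,0.004,0,0],
  [-0.04,0.0445,0.004,0,0],
  [-0.04,0.0445,0.004,0,0],
  [-0.04,0.0445,0.004,0,0],
  [-0.04,0.0445,0.004,0,0],
  [-0.04,0.0445,0.004,0,0],
  [-0.04,0.0445,0.004,0,0],
  [-0.04,0.0445,0.004,0,0],
])

```text
time_s: 10.12
tool_pos: [-0.1298, -0.9362, 0.3359]
ee_rot: [[0.995, -0.081, 0.058], [-0.071, -0.984, -0.162], [0.07, 0.157, -0.985]]
contact_force: [0.3, -0.8, 0.3]
width: 0.043
gripper_force: 0.0
```

Emit:
servo_tool([
  [0,0.06,0,0,0],
  [0,0.06,0,0,0],
  [0,0.06,0,0,0],
  [0,0.06,0,0,0],
  [0,0.06,0,0,0],
  [0,0.06,0,0,0],
])

```text
time_s: 10.88
tool_pos: [-0.1302, -1.0927, 0.3316]
ee_rot: [[0.995, -0.09, 0.034], [-0.073, -0.938, -0.339], [0.062, 0.335, -0.94]]
contact_force: [0.6, -0.1, 0.2]
width: 0.0428
gripper_force: 0.0
```

```bash
python3 -c "
from cell import arm;s=arm.sense();print(s['joint_pos'].round(3),s['joint_vel'].round(3))"
```

```text
[-1.739  1.027  0.312  0.091  1.467 -0.078] [ 0.024  0.026 -0.001  0.005 -0.369  0.017]
```

Emit:
servo_tool([
  [0,0.0625,0,0,0],
  [0,0.0625,0,0,0],
  [0,0.0625,0,0,0],
  [0,0.0625,0,0,0],
  [0,0.0625,0,0,0],
  [0,0.0625,0,0,0],
  [0,0.0625,0,0,0],
  [0,0.0625,0,0,0],
  [0,0.0625,0,0,0],
  [0,0.0625,0,0,0],
  [0,0.0625,0,0,0],
  [0,0.0625,0,0,0],
])

```text
time_s: 12.38
tool_pos: [-0.1297, -1.1931, 0.514]
ee_rot: [[0.996, -0.091, -0.027], [-0.08, -0.655, -0.752], [0.051, 0.751, -0.659]]
contact_force: [0.2, -0.1, 1.2]
width: 0.0426
gripper_force: 0.0
```

```bash
python3 -c "
from cell import arm;s=arm.sense();print(s['joint_pos'].round(3),s['joint_vel'].round(3))"
```

```text
[-1.725  0.936  0.312  0.103  1.048 -0.062] [-0.002 -0.124 -0.003  0.01  -0.196  0.005]
```

Emit:
servo_tool([
  [0,0.045,0.042,0,0],
  [0,0.045,0.042,0,0],
  [0,0.045,0.042,0,0],
  [0,0.045,0.042,0,0],
  [0,0.045,0.042,0,0],
  [0,0.045,0.042,0,0],
  [0,0.045,0.042,0,0],
  [0,0.045,0.042,0,0],
])

```text
time_s: 13.38
tool_pos: [-0.1308, -1.2994, 0.4738]
ee_rot: [[0.995, -0.079, -0.057], [-0.084, -0.409, -0.908], [0.048, 0.909, -0.414]]
contact_force: [-0.4, -0.5, -0.5]
width: 0.0425
gripper_force: 0.0
```

```bash
python3 -c "
from cell import arm;s=arm.sense();print(s['joint_pos'].round(3),s['joint_vel'].round(3))"
```

```text
[-1.707  1.06   0.312  0.115  0.629 -0.071] [ 0.009  0.049 -0.005  0.021 -0.329 -0.013]
```

Emit:
servo_tool([
  [0,0.045,0.042,0,0],
  [0,0.045,0.042,0,0],
])

```text
time_s: 13.62
tool_pos: [-0.1314, -1.3102, 0.4871]
ee_rot: [[0.995, -0.075, -0.062], [-0.085, -0.349, -0.933], [0.048, 0.934, -0.354]]
contact_force: [-0.0, -0.6, 0.5]
width: 0.0425
gripper_force: 0.0
```

Run:
```python
from h import *
from kin import *
s=arm.sense();R0=s["ee_rot"];z=R0[:,2];print("lean",np.degrees(np.arccos(-z[2])),"psi",np.degrees(np.arctan2(z[1],z[0])),s["tool_pos"])
print("lookalike handle end, cup",atz("top",(185,181),.06),atz("top",(163,204),.06),atz("top",(146,222),.07),"bottle",atz("top",(178,146),.08))
c=np.array([np.cos(np.radians(-8)),np.sin(np.radians(-8)),0])
R=rot(np.arccos(-z[2]),np.arctan2(z[1],z[0]),c,-1)
print("yaw needed",np.degrees(np.arctan2(R0[:,1]@R[:,0],R0[:,0]@R[:,0])))
G=np.array([.459,.1845,.058])+.005*z
for k in(0,.06,.12,.2,.3):
    x=G-z*k;q,e=ik(x,R);print(k,x.round(3),q.round(2),round(e,7))
for x in([.55,-.55,.45],[.55,-.1,.42],[.48,.3,.35]):
    q,e=ik(np.array(x),R);print(x,q.round(2),round(e,7),"wrist",(np.array(x)-.334*z).round(2))
```

```text
lean 69.28285165151688 psi -93.83127695346202 [-0.13143416 -1.31024603  0.48705753]
lookalike handle end, cup [0.54070627 0.33969288 0.06      ] [0.47494809 0.40395904 0.06      ] [0.42381133 0.45040474 0.07      ] bottle [0.64004736 0.35538426 0.08      ]
yaw needed 178.53910912323767
0 [0.459 0.18  0.056] [ 0.76  0.75  1.75 -0.69  1.7  -0.4 ] 0.0
0.06 [0.462 0.236 0.077] [ 0.81  0.77  1.65 -0.66  1.79 -0.42] 0.0
0.12 [0.466 0.292 0.099] [ 0.86  0.8   1.54 -0.63  1.87 -0.45] 0.0
0.2 [0.471 0.366 0.127] [ 0.91  0.86  1.36 -0.61  1.99 -0.48] 0.0
0.3 [0.477 0.46  0.162] [ 0.97  0.96  1.1  -0.6   2.15 -0.54] 0.0
[0.55, -0.55, 0.45] [-0.44  0.17  1.74 -1.31  1.12 -1.34] 7.04e-05 wrist [ 0.57 -0.24  0.57]
[0.55, -0.1, 0.42] [ 0.31  0.17  1.8  -1.08  1.76 -1.03] 0.0 wrist [0.57 0.21 0.54]
[0.48, 0.3, 0.35] [ 0.85  0.55  1.42 -0.75  2.15 -0.71] 0.0 wrist [0.5  0.61 0.47]
```

```bash
cat > sim.py <<'E'
from kin import *
def run(x,R,rows,q=None,every=1):
    q=ik(x,R)[0] if q is None else q
    for i,r in enumerate(rows):
        x=x+R@np.array(r[:3]);R=R@rz(np.radians(r[3]));qn,e=ik(x,R,1,q0=q)
        bad=e>1e-7 or np.any(np.abs(qn-q)/.125>.7*np.array([2.57,2.57,3.14,3.14,3.14,3.14]))
        if bad or i%every==0 or i==len(rows)-1:print(i,x.round(3),qn.round(2),"%.0e"%e,"FAST/OUT" if bad else "")
        q=qn
    return x,R,q
E
python3 - <<'E'
from sim import *
from cell import arm
s=arm.sense();R=s["ee_rot"];x=s["tool_pos"];q=s["joint_pos"]
W=[([.45,-.65,.46],16,[0]*6+[-8]*10),([.5,-.1,.45],10,[-8]*10),([.462,.245,.25],8,[-2.7]*8)]
for p,n,yw in W:
    rows=[]
    Rr=R;d=(np.array(p)-x)/n
    for i in range(n):
        rows.append([*(Rr.T@d).round(3),yw[i]]);Rr=Rr@rz(np.radians(yw[i]))
    print(rows);x,R,q=run(x,R,rows,q,3)
print(R)
E
```

```text
[[np.float64(0.033), np.float64(-0.019), np.float64(-0.04), 0], [np.float64(0.033), np.float64(-0.019), np.float64(-0.04), 0], [np.float64(0.033), np.float64(-0.019), np.float64(-0.04), 0], [np.float64(0.033), np.float64(-0.019), np.float64(-0.04), 0], [np.float64(0.033), np.float64(-0.019), np.float64(-0.04), 0], [np.float64(0.033), np.float64(-0.019), np.float64(-0.04), 0], [np.float64(0.033), np.float64(-0.019), np.float64(-0.04), -8], [np.float64(0.035), np.float64(-0.014), np.float64(-0.04), -8], [np.float64(0.036), np.float64(-0.009), np.float64(-0.04), -8], [np.float64(0.037), np.float64(-0.004), np.float64(-0.04), -8], [np.float64(0.038), np.float64(0.001), np.float64(-0.04), -8], [np.float64(0.037), np.float64(0.007), np.float64(-0.04), -8], [np.float64(0.036), np.float64(0.012), np.float64(-0.04), -8], [np.float64(0.034), np.float64(0.017), np.float64(-0.04), -8], [np.float64(0.031), np.float64(0.021), np.float64(-0.04), -8], [np.float64(0.028), np.float64(0.025), np.float64(-0.04), -8]]
0 [-0.095 -1.269  0.485] [-1.67  0.88  0.64  0.08  0.41 -0.04] 7e-25 FAST/OUT
3 [ 0.016
[... 2135 characters left out ...]
), np.float64(0.035), np.float64(-0.031), -2.7], [np.float64(0.015), np.float64(0.036), np.float64(-0.031), -2.7], [np.float64(0.014), np.float64(0.037), np.float64(-0.031), -2.7], [np.float64(0.012), np.float64(0.037), np.float64(-0.031), -2.7], [np.float64(0.01), np.float64(0.038), np.float64(-0.031), -2.7]]
0 [ 0.494 -0.053  0.426] [ 0.42  0.1   1.86 -1.03  1.85 -0.66] 5e-30 
3 [0.48  0.076 0.352] [ 0.62  0.27  1.8  -0.88  1.93 -0.6 ] 5e-30 
6 [0.466 0.205 0.277] [ 0.78  0.48  1.67 -0.74  1.97 -0.58] 5e-30 
7 [0.462 0.248 0.252] [ 0.82  0.55  1.61 -0.7   1.99 -0.58] 7e-30 
[[-0.99694125  0.04692701 -0.06249797]
 [ 0.07504145  0.35130789 -0.93324785]
 [-0.0218385  -0.93508322 -0.3537548 ]]
```

```bash
cat > path.py <<'E'
from sim import *
def path(W,x,R,q,ev=3):
    for p,n,yw in W:
        rows=[];Rr=R;d=(np.array(p)-x)/n
        for i in range(n):
            y=yw[i] if isinstance(yw,list) else yw
            rows.append([float(v) for v in (Rr.T@d).round(3)]+[y]);Rr=Rr@rz(np.radians(y))
        print(rows);x,R,q=run(x,R,rows,q,ev)
    return x,R,q
E
python3 - <<'E'
from path import *
from cell import arm
s=arm.sense();R=s["ee_rot"];x=s["tool_pos"];q=s["joint_pos"]
for z in(.28,.34):
  print("Z",z)
  path([([-.05,-.95,z],10,0),([.45,-.6,z],12,[0]*2+[-8]*10),([.5,-.1,.33],10,-8),([.462,.245,.25],8,-2.7)],x,R,q,4)
E
```

```text
Z 0.28
[[0.004, -0.033, -0.027, 0], [0.004, -0.033, -0.027, 0], [0.004, -0.033, -0.027, 0], [0.004, -0.033, -0.027, 0], [0.004, -0.033, -0.027, 0], [0.004, -0.033, -0.027, 0], [0.004, -0.033, -0.027, 0], [0.004, -0.033, -0.027, 0], [0.004, -0.033, -0.027, 0], [0.004, -0.033, -0.027, 0]]
0 [-0.123 -1.274  0.466] [-1.7   0.9   0.64  0.16  0.39 -0.12] 3e-28 FAST/OUT
4 [-0.091 -1.128  0.382] [-1.69  0.58  1.31  0.82  0.06 -0.79] 1e-30 FAST/OUT
5 [-0.083 -1.092  0.361] [-1.68  0.53  1.43  2.12  0.05 -2.08] 7e-31 FAST/OUT
6 [-0.074 -1.056  0.339] [-1.68  0.48  1.54  2.58  0.09 -2.55] 1e-04 FAST/OUT
7 [-0.066 -1.019  0.318] [-1.69  0.43  1.64  2.58  0.14 -2.55] 1e-03 FAST/OUT
8 [-0.058 -0.983  0.297] [-1.69  0.39  1.73  2.58  0.18 -2.55] 4e-03 FAST/OUT
9 [-0.05  -0.946  0.276] [-1.7   0.35  1.82  2.58  0.23 -2.55] 7e-03 FAST/OUT
[[0.039, -0.013, -0.03, 0], [0.039, -0.013, -0.03, 0], [0.039, -0.013, -0.03, -8], [0.04, -0.007, -0.03, -8], [0.041, -0.002, -0.03, -8], [0.041, 0.004, -0.03, -8], [0.04, 0.01, -0.03, -8], [0.038, 0.015, -0.03, -8], [0.036, 0.02, -0.03, -8], [0.033, 0.025, -0.03, -
[... 5374 characters left out ...]
0.6   0.   -2.55] 8e-01 FAST/OUT
7 [ 0.49  -0.202  0.331] [-0.64 -0.59  2.57  0.49  0.   -2.55] 9e-01 FAST/OUT
8 [ 0.496 -0.153  0.33 ] [ 0.25  0.13  2.02 -1.1   1.62 -0.38] 4e-24 FAST/OUT
9 [ 0.501 -0.103  0.329] [ 0.34  0.17  1.98 -1.05  1.69 -0.49] 4e-30 
[[0.017, 0.02, -0.037, -2.7], [0.016, 0.02, -0.037, -2.7], [0.015, 0.021, -0.037, -2.7], [0.014, 0.022, -0.037, -2.7], [0.013, 0.022, -0.037, -2.7], [0.012, 0.023, -0.037, -2.7], [0.011, 0.023, -0.037, -2.7], [0.009, 0.024, -0.037, -2.7]]
0 [ 0.496 -0.059  0.319] [ 0.41  0.21  1.95 -1.    1.73 -0.49] 5e-18 
4 [0.476 0.115 0.279] [ 0.67  0.39  1.8  -0.81  1.89 -0.52] 2e-18 
7 [0.461 0.247 0.25 ] [ 0.82  0.55  1.61 -0.7   1.99 -0.58] 4e-30
```

Run:
```python
from sim import *
from cell import arm
R=arm.sense()["ee_rot"];z=R[:,2]
for az in(-80,-60,-45,-30,-15,0):
    o=[]
    for r in(.6,.7,.8,.9,1.0,1.1):
        for h in(.4,.55,.7,.85):
            a=np.radians(az);x=np.array([r*np.cos(a),r*np.sin(a),h])
            def f(q):
                p,B=fk(q,P);return np.r_[(p-x)*5,(B[:,2]-z)*2]
            b=None
            for q0 in([a,.3,1.5,-.8,1.2,0],[a+.5,.3,1.5,-1,.5,0]):
                s=least_squares(f,q0,bounds=(lo,hi))
                if b is None or s.cost<b.cost:b=s
            if b.cost<1e-8:o.append((round(b.x[3],2),r,h,round(b.x[4],2)))
    print(az,sorted(o,key=lambda t:abs(t[0]))[:6])
```

```text
-80 [(np.float64(-0.39), 1.0, 0.85, np.float64(0.86)), (np.float64(-0.42), 0.9, 0.85, np.float64(0.81)), (np.float64(-0.45), 0.8, 0.85, np.float64(0.81)), (np.float64(-0.47), 0.7, 0.85, np.float64(0.84)), (np.float64(-0.48), 1.1, 0.7, np.float64(0.65)), (np.float64(-0.49), 0.6, 0.85, np.float64(0.91))]
-60 [(np.float64(-0.87), 0.9, 0.85, np.float64(1.11)), (np.float64(-0.88), 1.1, 0.7, np.float64(1.0)), (np.float64(-0.91), 0.8, 0.85, np.float64(1.12)), (np.float64(-0.94), 0.7, 0.85, np.float64(1.16)), (np.float64(-0.96), 1.0, 0.7, np.float64(0.94)), (np.float64(-0.98), 0.6, 0.85, np.float64(1.24))]
-45 [(np.float64(-1.05), 0.9, 0.85, np.float64(1.39)), (np.float64(-1.08), 0.8, 0.85, np.float64(1.39)), (np.float64(-1.08), 1.0, 0.7, np.float64(1.25)), (np.float64(-1.11), 0.7, 0.85, np.float64(1.42)), (np.float64(-1.12), 0.9, 0.7, np.float64(1.24)), (np.float64(-1.13), 1.1, 0.55, np.float64(1.16))]
-30 [(np.float64(-1.19), 0.9, 0.7, np.float64(1.53)), (np.float64(-1.2), 0.8, 0.7, np.float64(1.54)), (np.float64(-1.2), 1.0, 0.55, np.float64(1.43)), (np.float64(-1.2), 1.1, 0.4, np.float64(1.38)), (np.float64(-1.21), 0.6, 0.55, np.float64(1.55)), (np.float64(-1.21), 0.6, 0.7, np.float64(1.64))]
-15 [(np.float64(-1.13), 0.6, 0.4, np.float64(1.66)), (np.float64(-1.16), 0.6, 0.55, np.float64(1.77)), (np.float64(-1.16), 0.7, 0.4, np.float64(1.63)), (np.float64(-1.18), 0.7, 0.55, np.float64(1.73)), (np.float64(-1.18), 0.8, 0.4, np.float64(1.61)), (np.float64(-1.19), 0.9, 0.4, np.float64(1.61))]
0 [(np.float64(-1.03), 0.6, 0.4, np.float64(1.85)), (np.float64(-1.07), 0.7, 0.4, np.float64(1.84)), (np.float64(-1.11), 0.6, 0.55, np.float64(1.97)), (np.float64(-1.11), 0.8, 0.4, np.float64(1.85)), (np.float64(-1.14), 0.7, 0.55, np.float64(1.95)), (np.float64(-1.16), 0.9, 0.4, np.float64(1.88))]
```

Run:
```python
from path import *
from cell import arm
s=arm.sense();R=s["ee_rot"];x=s["tool_pos"];q=s["joint_pos"]
path([([.12,-1.0,.74],10,0),([.5,-.65,.74],10,-4),([.58,-.25,.6],10,-7),([.52,.02,.4],6,-8),([.462,.245,.2],6,[-8,-8,-7.5,0,0,0])],x,R,q,5)
```

```text
[[0.024, 0.011, -0.039, 0], [0.024, 0.011, -0.039, 0], [0.024, 0.011, -0.039, 0], [0.024, 0.011, -0.039, 0], [0.024, 0.011, -0.039, 0], [0.024, 0.011, -0.039, 0], [0.024, 0.011, -0.039, 0], [0.024, 0.011, -0.039, 0], [0.024, 0.011, -0.039, 0], [0.024, 0.011, -0.039, 0]]
0 [-0.106 -1.28   0.512] [-1.68  0.93  0.51  0.09  0.49 -0.05] 3e-19 
5 [ 0.022 -1.127  0.638] [-1.55  0.52  0.94 -0.18  0.48  0.24] 6e-24 
9 [ 0.124 -1.005  0.739] [-1.4   0.31  1.05 -0.39  0.62  0.46] 1e-30 
[[0.034, -0.015, -0.036, -4], [0.035, -0.013, -0.036, -4], [0.036, -0.01, -0.036, -4], [0.037, -0.008, -0.036, -4], [0.037, -0.005, -0.036, -4], [0.038, -0.002, -0.036, -4], [0.038, 0.0, -0.036, -4], [0.038, 0.003, -0.036, -4], [0.037, 0.005, -0.036, -4], [0.037, 0.008, -0.036, -4]]
0 [ 0.161 -0.969  0.74 ] [-1.34  0.25  1.12 -0.49  0.63  0.49] 2e-29 
5 [ 0.349 -0.789  0.741] [-0.95  0.09  1.31 -0.89  0.86  0.6 ] 2e-26 
9 [ 0.5   -0.645  0.741] [-0.61  0.12  1.27 -1.07  1.14  0.53] 2e-26 
[[0.021, -0.019, -0.032, -7], [0.023, -0.016, -0.032, -7], [0.025, -0.013, -0.032, -7], [0.026, -0.01, -0.032, -7], [0.027, -
[... 266 characters left out ...]
 1.53 -1.2   1.44  0.12] 3e-19 
9 [ 0.58  -0.253  0.597] [ 0.06  0.08  1.58 -1.2   1.66 -0.18] 6e-18 
[[0.048, 0.001, -0.03, -8], [0.048, 0.008, -0.03, -8], [0.046, 0.014, -0.03, -8], [0.044, 0.021, -0.03, -8], [0.04, 0.027, -0.03, -8], [0.036, 0.032, -0.03, -8]]
0 [ 0.57  -0.208  0.564] [ 0.13  0.08  1.63 -1.18  1.71 -0.24] 6e-26 
5 [0.52  0.019 0.399] [ 0.51  0.23  1.76 -0.98  1.9  -0.51] 2e-30 
[[0.03, 0.035, -0.023, -8], [0.025, 0.039, -0.023, -8], [0.019, 0.042, -0.023, -7.5], [0.013, 0.044, -0.023, 0], [0.013, 0.044, -0.023, 0], [0.013, 0.044, -0.023, 0]]
0 [0.51  0.057 0.366] [ 0.57  0.28  1.76 -0.92  1.91 -0.57] 3e-30 
5 [0.462 0.246 0.199] [ 0.82  0.61  1.63 -0.68  1.93 -0.53] 4e-30
```

Emit:
servo_tool([
  [0.024,0.011,-0.039,0,0],
  [0.024,0.011,-0.039,0,0],
  [0.024,0.011,-0.039,0,0],
  [0.024,0.011,-0.039,0,0],
  [0.024,0.011,-0.039,0,0],
  [0.024,0.011,-0.039,0,0],
  [0.024,0.011,-0.039,0,0],
  [0.024,0.011,-0.039,0,0],
  [0.024,0.011,-0.039,0,0],
  [0.024,0.011,-0.039,0,0],
  [0.034,-0.015,-0.036,-4,0],
  [0.035,-0.013,-0.036,-4,0],
  [0.036,-0.01,-0.036,-4,0],
  [0.037,-0.008,-0.036,-4,0],
  [0.037,-0.005,-0.036,-4,0],
  [0.038,-0.002,-0.036,-4,0],
  [0.038,0,-0.036,-4,0],
  [0.038,0.003,-0.036,-4,0],
  [0.037,0.005,-0.036,-4,0],
  [0.037,0.008,-0.036,-4,0],
])

```text
time_s: 16.12
tool_pos: [0.5009, -0.6437, 0.7435]
ee_rot: [[0.81, 0.583, -0.06], [0.162, -0.321, -0.933], [-0.563, 0.746, -0.354]]
contact_force: [-0.0, -0.4, 0.7]
width: 0.0423
gripper_force: 0.0
```

Emit:
servo_tool([
  [0.021,-0.019,-0.032,-7,0],
  [0.023,-0.016,-0.032,-7,0],
  [0.025,-0.013,-0.032,-7,0],
  [0.026,-0.01,-0.032,-7,0],
  [0.027,-0.007,-0.032,-7,0],
  [0.028,-0.003,-0.032,-7,0],
  [0.028,0,-0.032,-7,0],
  [0.028,0.003,-0.032,-7,0],
  [0.027,0.007,-0.032,-7,0],
  [0.026,0.01,-0.032,-7,0],
  [0.048,0.001,-0.03,-8,0],
  [0.048,0.008,-0.03,-8,0],
  [0.046,0.014,-0.03,-8,0],
  [0.044,0.021,-0.03,-8,0],
  [0.04,0.027,-0.03,-8,0],
  [0.036,0.032,-0.03,-8,0],
  [0.03,0.035,-0.023,-8,0],
  [0.025,0.039,-0.023,-8,0],
  [0.019,0.042,-0.023,-7.5,0],
  [0,0,0,0,0],
])

```text
time_s: 18.62
tool_pos: [0.4897, 0.1352, 0.2986]
ee_rot: [[-0.997, 0.044, -0.06], [0.072, 0.353, -0.933], [-0.02, -0.935, -0.355]]
contact_force: [0.0, -1.3, 1.0]
width: 0.0425
gripper_force: 0.0
```

```bash
cat > nx.py <<'E'
from h import *
from kin import *
s=arm.sense();R=s["ee_rot"];z=R[:,2];c=np.array([np.cos(np.radians(-8)),np.sin(np.radians(-8)),0])
print("t",s["time_s"],s["tool_pos"].round(4),s["joint_pos"].round(2))
Rt=rot(np.arccos(-z[2]),np.arctan2(z[1],z[0]),c,-1)
print("lean",np.degrees(np.arccos(-z[2])),"psi",np.degrees(np.arctan2(z[1],z[0])),"yaw err",np.degrees(np.arctan2(R[:,1]@Rt[:,0],R[:,0]@Rt[:,0])))
G=np.array([.459,.1845,.058])
print("pre",to(G+.005*z-.06*z),"grip",to(G+.005*z)[0])
E
python3 nx.py
```

```text
t 18.625 [0.4897 0.1352 0.2986] [ 0.68  0.4   1.74 -0.82  1.92 -0.7 ]
lean 69.18718291101072 psi -93.67063910151526 yaw err 0.3180486428635881
pre (array([ 0.0389,  0.2409, -0.0136]), array([ 0.68,  0.4 ,  1.74, -0.82,  1.92, -0.7 ])) grip [0.0389 0.2409 0.0464]
```

Emit:
servo_tool([
  [0.013,0.03,-0.015,0,0],
  [0.013,0.045,-0.015,0,0],
  [0.013,0.055,0,0,0],
  [0,0.055,0,0,0],
  [0,0.036,0,0,0],
  [0,0.02,0,0,0],
  [0,0,0.016,0,0],
  [0,0,0,0,0],
])

```text
time_s: 19.62
tool_pos: [0.4641, 0.2329, 0.0811]
ee_rot: [[-0.997, 0.05, -0.064], [0.077, 0.353, -0.933], [-0.024, -0.934, -0.355]]
contact_force: [0.3, -0.3, 0.1]
width: 0.0426
gripper_force: 0.0
```

```bash
python3 nx.py
python3 - <<'E'
from h import *
a=get_image("scene")[120:270,200:400];b=get_image("top")[120:250,120:290]
o=np.zeros((360,800,3),np.uint8);o[:300,:400]=cv2.resize(a,(400,300));o[:306,400:]=cv2.resize(b,(400,306));cv2.imwrite("pics/pre.png",o)
E
```

```text
t 19.625 [0.4641 0.2329 0.0811] [ 0.81  0.76  1.65 -0.66  1.79 -0.43]
lean 69.19090686841773 psi -93.90102338483742 yaw err -0.010004922398551748
pre (array([ 0.0019,  0.0042, -0.0013]), array([ 0.81,  0.76,  1.65, -0.66,  1.79, -0.43])) grip [0.0019 0.0042 0.0587]
```

View pics/pre.png

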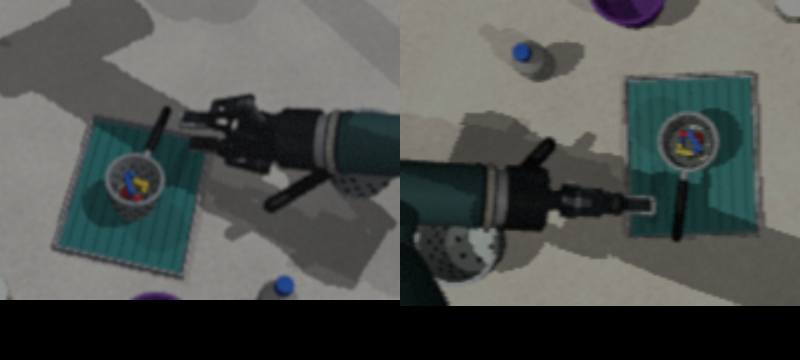

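Emit:
servo_tool([
  [0.001,0.001,0.03,0,0],
  [0,0,0.029,0,0],
  [0,0,0,0,0],
  [0,0,0,0,0],
])

```text
time_s: 20.23
tool_pos: [0.46, 0.1805, 0.0592]
ee_rot: [[-0.997, 0.051, -0.062], [0.076, 0.354, -0.932], [-0.025, -0.934, -0.357]]
contact_force: [-0.4, 0.1, 0.4]
width: 0.0427
gripper_force: 0.0
```

```bash
python3 nx.py
```

```text
t 20.225 [0.46   0.1805 0.0592] [ 0.76  0.74  1.75 -0.69  1.7  -0.4 ]
lean 69.07815410953386 psi -93.79373746959003 yaw err -0.043200239179863924
pre (array([ 0.0014,  0.0025, -0.0582]), array([ 0.76,  0.74,  1.75, -0.69,  1.7 , -0.4 ])) grip [0.0014 0.0025 0.0018]
```

Correct slightly and close gently, then firmly.

Emit:
servo_tool([
  [0,0.0025,0.001,0,0],
  [0,0,0,0,-0.5],
  [0,0,0,0,-0.8],
  [0,0,0,0,-1],
  [0,0,0,0,-1],
], squeeze=60)

```text
time_s: 20.85
tool_pos: [0.4594, 0.18, 0.0555]
ee_rot: [[-0.997, 0.049, -0.062], [0.075, 0.353, -0.933], [-0.024, -0.934, -0.356]]
contact_force: [-0.0, 1.1, 1.1]
width: 0.0123
gripper_force: 58.4
```

```bash
cat > pour.py <<'E'
from sim import *
from cell import arm
s=arm.sense();R0=s["ee_rot"];x0=s["tool_pos"];q=s["joint_pos"]
c=np.array([np.cos(np.radians(-8)),np.sin(np.radians(-8)),0])
G=x0-.005*R0[:,2];v=R0.T@(G+.085*c+np.array([0,0,.007])-x0)
def tcp(m,t): return np.array(m)-R0@rz(np.radians(t))@v
H=x0+[0,-.02,.2]
S=tcp([.468,-.185,.27],60);print("S",S)
wp=[(x0+(H-x0)*k/5,0) for k in range(1,6)]
n=9
wp+=[(H+(S-H)*k/n,max(0,(k-1)*60/(n-1))) for k in range(1,n+1)]
ts=np.arange(68,157,8);
wp+=[(tcp([.468,-.185,.27-.12*(t-60)/96],t),t) for t in ts]
rows=[];x,R,t=x0,R0,0
for X,T in wp:
    d=(R.T@(X-x)).round(3);dt=round(T-t,1);rows.append([float(k) for k in d]+[float(dt)])
    x=x+R@d;R=R@rz(np.radians(dt));t+=dt
print(rows[:14]);print(rows[14:])
x,R,q=run(x0,R0,rows,q,4)
u=R@R0.T@[0,0,1];print("tip",np.degrees(np.arccos(u[2])),u.round(2),"rim",x+R@v)
# clearance of gripper to lid plane and walls
w=-.0766;n_=rz(w)@np.array([-np.sin(1.75),0,-np.cos(1.75)])
h=np.array([.591,-.2003,.06])
for b in(.049,.12):
  for sx in(-.043,.043):
    for sy in(-.043,.043):
      p=x+R@np.array([sx,sy,-b]);print(p.round(3),"lid dist",round(float((p-h)@n_),3))
E
python3 pour.py
```

```text
S [ 0.43500367 -0.15664691  0.19669809]
[[-0.001, -0.039, -0.01, 0.0], [-0.001, -0.039, -0.011, 0.0], [-0.002, -0.038, -0.01, 0.0], [-0.001, -0.039, -0.011, 0.0], [-0.001, -0.039, -0.01, 0.0], [-0.0, -0.006, 0.035, 0.0], [0.0, -0.007, 0.035, 7.5], [-0.0, -0.006, 0.035, 7.5], [-0.002, -0.006, 0.036, 7.5], [-0.002, -0.007, 0.035, 7.5], [-0.003, -0.005, 0.035, 7.5], [-0.004, -0.005, 0.036, 7.5], [-0.005, -0.005, 0.035, 7.5], [-0.005, -0.004, 0.035, 7.5]]
[[0.007, 0.016, 0.004, 8.0], [0.007, 0.015, 0.003, 8.0], [0.007, 0.014, 0.004, 8.0], [0.008, 0.012, 0.003, 8.0], [0.007, 0.011, 0.004, 8.0], [0.008, 0.01, 0.004, 8.0], [0.007, 0.009, 0.003, 8.0], [0.007, 0.007, 0.004, 8.0], [0.005, 0.007, 0.003, 8.0], [0.005, 0.005, 0.004, 8.0], [0.005, 0.004, 0.003, 8.0], [0.003, 0.004, 0.004, 8.0]]
0 [0.459 0.175 0.096] [ 0.76  0.68  1.77 -0.7   1.74 -0.43] 4e-21 
4 [0.459 0.16  0.255] [ 0.74  0.44  1.77 -0.75  1.9  -0.6 ] 3e-19 
8 [0.449 0.019 0.229] [ 0.57  0.32  2.   -0.87  1.73 -0.22] 4e-31 
12 [ 0.438 -0.122  0.203] [ 0.34  0.24  2.18 -1.03  1.55  0.29] 4e-28 
16 [ 0.47  -0.156  0.16 ] [ 0.26  0.35  2.15 -1.1   1.46  0.88] 2e-30 
20 [ 0.515 -0.164  0.132] [ 0.22  0.46  2.06 -1.13  1.44  1.45] 7e-28 
24 [ 0.545 -0.178  0.124] [ 0.19  0.5   2.   -1.15  1.42  1.99] 6e-21 
25 [ 0.55  -0.182  0.124] [ 0.18  0.51  2.   -1.16  1.42  2.13] 2e-18 
tip 132.17633406445538 [-0.34  0.66 -0.67] rim [ 0.46818397 -0.18493541  0.14963222]
[ 0.497 -0.125  0.12 ] lid dist 0.109
[ 0.528 -0.155  0.194] lid dist 0.089
[ 0.577 -0.118  0.089] lid dist 0.025
[ 0.608 -0.149  0.163] lid dist 0.006
[ 0.501 -0.059  0.145] lid dist 0.114
[ 0.532 -0.089  0.219] lid dist 0.094
[ 0.581 -0.052  0.114] lid dist 0.03
[ 0.613 -0.083  0.189] lid dist 0.011
```

Emit:
servo_tool([
  [0,0,0,0,-1],
  [-0.001,-0.039,-0.01,0,-1],
  [-0.001,-0.039,-0.011,0,-1],
  [-0.002,-0.038,-0.01,0,-1],
  [-0.001,-0.039,-0.011,0,-1],
  [-0.001,-0.039,-0.01,0,-1],
], squeeze=100)

```text
time_s: 21.6
tool_pos: [0.4587, 0.1589, 0.2556]
ee_rot: [[-0.997, 0.047, -0.063], [0.076, 0.354, -0.932], [-0.022, -0.934, -0.356]]
contact_force: [0.2, 0.1, -2.2]
width: 0.0111
gripper_force: 97.7
```

Run:
```python
from h import *
from h import arm
print(arm.sense()["joint_pos"].round(2))
a=get_image("scene")[100:270,180:400];b=get_image("top")[120:250,120:290]
o=np.zeros((360,800,3),np.uint8);o[:309,:400]=cv2.resize(a,(400,309));o[:306,400:]=cv2.resize(b,(400,306));cv2.imwrite("pics/lift.png",o)
```

```text
[ 0.74  0.44  1.77 -0.75  1.9  -0.6 ]
```

View pics/lift.png

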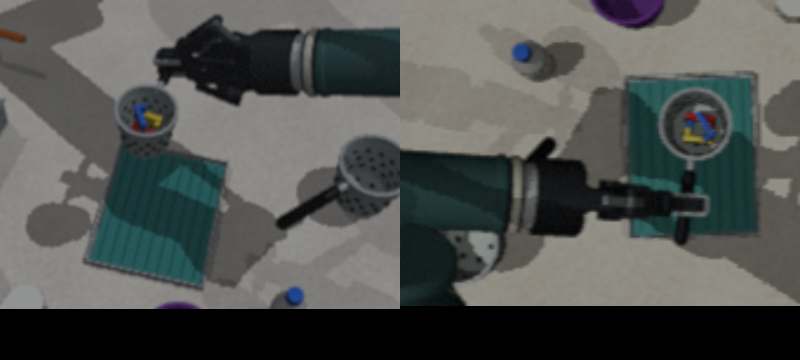

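Emit:
servo_tool([
  [0,-0.006,0.035,0,-1],
  [0,-0.007,0.035,7.5,-1],
  [0,-0.006,0.035,7.5,-1],
  [-0.002,-0.006,0.036,7.5,-1],
  [-0.002,-0.007,0.035,7.5,-1],
  [-0.003,-0.005,0.035,7.5,-1],
  [-0.004,-0.005,0.036,7.5,-1],
  [-0.005,-0.005,0.035,7.5,-1],
  [-0.005,-0.004,0.035,7.5,-1],
  [0.007,0.016,0.004,8,-1],
  [0.007,0.015,0.003,8,-1],
  [0.007,0.014,0.004,8,-1],
])

```text
time_s: 23.2
tool_pos: [0.4692, -0.1569, 0.1575]
ee_rot: [[-0.053, 0.997, -0.064], [0.361, -0.04, -0.932], [-0.931, -0.073, -0.357]]
contact_force: [0.4, -0.5, -3.3]
width: 0.0113
gripper_force: 98.1
```

Emit:
servo_tool([
  [0.008,0.012,0.003,8,-1],
  [0.007,0.011,0.004,8,-1],
  [0.008,0.01,0.004,8,-1],
  [0.007,0.009,0.003,8,-1],
  [0.007,0.007,0.004,8,-1],
  [0.005,0.007,0.003,8,-1],
  [0.005,0.005,0.004,8,-1],
  [0.005,0.004,0.003,8,-1],
  [0,0,0,0,-1],
  [0,0,0,0,-1],
  [0,0,0,0,-1],
])

```text
time_s: 24.58
tool_pos: [0.5447, -0.1779, 0.1235]
ee_rot: [[0.87, 0.489, -0.062], [0.124, -0.339, -0.932], [-0.477, 0.804, -0.356]]
contact_force: [0.2, 1.4, -1.9]
width: 0.0113
gripper_force: 98.1
```

Run:
```python
from h import *
print(arm.sense()["joint_pos"].round(2))
a=get_image("scene")[80:260,60:260];b=get_image("top")[110:260,280:450]
o=np.zeros((360,800,3),np.uint8);o[:360,:400]=cv2.resize(a,(400,360));o[:353,400:]=cv2.resize(b,(400,353));cv2.imwrite("pics/pour.png",o)
for i in range(5):
  for cm in("scene","top"):
    print(i,cm,[(np.round(d["at"]).tolist(),round(d["score"],2)) for d in recognise(f"block{i}_center",cm)][:5]) if i==0 else 0
```

```text
[ 0.19  0.5   2.01 -1.15  1.42  1.99]
0 scene []
0 top []
```

View pics/pour.png

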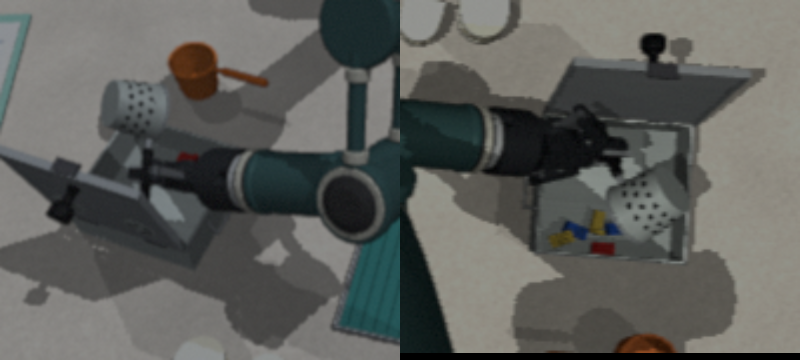

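```bash
cat > back.py <<'E'
from sim import *
from cell import arm
s=arm.sense();R=s["ee_rot"];x=s["tool_pos"];q=s["joint_pos"]
x0=np.array([.4594,.180,.0558]);R0=np.array([[-.997,.049,-.062],[.075,.353,-.933],[-.024,-.934,-.356]])
U,_,V=np.linalg.svd(R0);R0=U@V
c=np.array([np.cos(np.radians(-8)),np.sin(np.radians(-8)),0])
v=R0.T@(x0-.005*R0[:,2]+.085*c+np.array([0,0,.007])-x0)
tcp=lambda m,t:np.array(m)-R0@rz(np.radians(t))@v
t0=np.degrees(np.arctan2(R0[:,1]@R[:,0],R0[:,0]@R[:,0]));print("t now",t0)
H=x0+[0,-.02,.2]
ts=np.arange(t0-10,59,-10)
wp=[(tcp([.468,-.185,.27-.12*(t-60)/96],t),t) for t in ts]
S,T=wp[-1];n=9
wp+=[(S+(H-S)*k/n,max(0,T*(1-k/(n-2)))) for k in range(1,n+1)]
wp+=[(H+(x0+[0,0,.012]-H)*k/5,0) for k in range(1,6)]
rows=[];X0,Rr,t=x,R,t0
for X,T in wp:
    d=(Rr.T@(X-X0)).round(3);dt=round(T-t,1);rows.append([float(k) for k in d]+[float(dt)])
    X0=X0+Rr@d;Rr=Rr@rz(np.radians(dt));t+=dt
print(rows);run(x,R,rows,q,5)
E
python3 back.py
```

```text
t now 147.95711513723393
[[-0.006, -0.004, -0.004, -10.0], [-0.008, -0.006, -0.005, -10.0], [-0.009, -0.008, -0.004, -10.0], [-0.011, -0.009, -0.005, -10.0], [-0.011, -0.011, -0.004, -10.0], [-0.011, -0.013, -0.005, -10.0], [-0.012, -0.015, -0.004, -10.0], [-0.012, -0.017, -0.004, -10.0], [0.005, 0.001, -0.036, -9.7], [0.005, 0.002, -0.036, -9.7], [0.004, 0.002, -0.036, -9.7], [0.004, 0.003, -0.035, -9.7], [0.003, 0.004, -0.036, -9.7], [0.002, 0.005, -0.036, -9.7], [0.002, 0.004, -0.035, -9.8], [0.001, 0.005, -0.036, 0.0], [0.001, 0.005, -0.036, 0.0], [0.001, 0.037, 0.01, 0.0], [0.002, 0.036, 0.01, 0.0], [0.001, 0.037, 0.009, 0.0], [0.001, 0.036, 0.01, 0.0], [0.001, 0.037, 0.009, 0.0]]
0 [ 0.538 -0.174  0.125] [ 0.2   0.49  2.02 -1.15  1.43  1.82] 2e-18 
5 [ 0.475 -0.156  0.155] [ 0.26  0.37  2.14 -1.1   1.46  0.96] 8e-31 
10 [ 0.45  -0.05   0.208] [ 0.46  0.3   2.09 -0.94  1.63  0.07] 4e-31 
15 [0.458 0.125 0.248] [ 0.7   0.41  1.83 -0.78  1.86 -0.6 ] 4e-18 
20 [0.459 0.176 0.106] [ 0.76  0.66  1.77 -0.7   1.75 -0.44] 5e-18 
21 [0.46  0.181 0.068] [ 0.76  0.73  1.75 -0.69  1.71 -0.41] 9e-31
```

Emit:
servo_tool([
  [-0.006,-0.004,-0.004,-10,-1],
  [-0.008,-0.006,-0.005,-10,-1],
  [-0.009,-0.008,-0.004,-10,-1],
  [-0.011,-0.009,-0.005,-10,-1],
  [-0.011,-0.011,-0.004,-10,-1],
  [-0.011,-0.013,-0.005,-10,-1],
  [-0.012,-0.015,-0.004,-10,-1],
  [-0.012,-0.017,-0.004,-10,-1],
  [0.005,0.001,-0.036,-9.7,-1],
  [0.005,0.002,-0.036,-9.7,-1],
  [0.004,0.002,-0.036,-9.7,-1],
  [0.004,0.003,-0.035,-9.7,-1],
  [0.003,0.004,-0.036,-9.7,-1],
  [0.002,0.005,-0.036,-9.7,-1],
  [0.002,0.004,-0.035,-9.8,-1],
  [0.001,0.005,-0.036,0,-1],
  [0.001,0.005,-0.036,0,-1],
  [0.001,0.037,0.01,0,-1],
  [0.002,0.036,0.01,0,-1],
])

```text
time_s: 27.15
tool_pos: [0.4594, 0.1686, 0.18]
ee_rot: [[-0.997, 0.049, -0.061], [0.074, 0.355, -0.932], [-0.024, -0.934, -0.357]]
contact_force: [0.5, 0.5, -2.2]
width: 0.011
gripper_force: 98.4
```

Emit:
servo_tool([
  [0.001,0.037,0.009,0,-1],
  [0.001,0.036,0.01,0,-1],
  [0.001,0.03,0.008,0,-1],
  [0,0,0,0,-1],
])

```text
time_s: 27.65
tool_pos: [0.4582, 0.178, 0.0728]
ee_rot: [[-0.997, 0.044, -0.064], [0.075, 0.35, -0.934], [-0.019, -0.936, -0.352]]
contact_force: [0.5, -0.0, -1.4]
width: 0.0112
gripper_force: 98.3
```

Run:
```python
from h import *
from kin import *
s=arm.sense();R=s["ee_rot"];print(s["joint_pos"].round(2),s["contact_force"],to([.4594,.180,.0558])[0])
R0=np.array([[-.997,.049,-.062],[.075,.353,-.933],[-.024,-.934,-.356]])
print(np.degrees(Ro.from_matrix(R.T@R0).as_rotvec()).round(2))
print([ [(np.round(d["at"]).tolist(),round(d["score"],2)) for d in recognise("basket_rim",cm)] for cm in("scene","top")])
```

```text
[ 0.76  0.72  1.76 -0.69  1.72 -0.41] [ 0.49557085 -0.01147076 -1.37156826] [-0.0007  0.0167  0.0041]
[-0.22 -0.1   0.25]
[[([275.0, 298.0], 0.87), ([128.0, 134.0], 0.82), ([162.0, 116.0], 0.65)], [([382.0, 263.0], 0.92), ([147.0, 218.0], 0.81), ([381.0, 194.0], 0.76), ([212.0, 111.0], 0.67)]]
```

Emit:
servo_tool([
  [0,0.007,0.002,0,-1],
  [0,0.006,0.002,0,-1],
  [0,0.002,0,0,-1],
  [0,0,0,0,-1],
])

```text
time_s: 28.25
tool_pos: [0.4599, 0.1805, 0.0592]
ee_rot: [[-0.997, 0.049, -0.062], [0.076, 0.353, -0.933], [-0.023, -0.934, -0.355]]
contact_force: [-0.7, -0.5, -1.5]
width: 0.0111
gripper_force: 98.3
```

Run:
```python
from kin import *
print(to([.4594,.180,.0558])[0])
from cell import arm;print(arm.sense()["contact_force"])
```

```text
[0.0006 0.003  0.0017]
[-0.69524697 -0.4887168  -1.50252727]
```

Emit:
servo_tool([
  [0,0.002,0.001,0,-1],
  [0,0,0,0,-1],
  [0,0.001,0,0,-1],
  [0,0,0,0,-1],
])

```text
time_s: 28.75
tool_pos: [0.46, 0.1805, 0.0562]
ee_rot: [[-0.997, 0.049, -0.062], [0.076, 0.353, -0.933], [-0.024, -0.935, -0.355]]
contact_force: [-0.1, -0.8, -1.3]
width: 0.0109
gripper_force: 98.3
```

Emit:
servo_tool([
  [0,0.001,0,0,-1],
  [0,0,0,0,-1],
  [0,0,0,0,-1],
])

```text
time_s: 29.12
tool_pos: [0.4598, 0.1808, 0.0556]
ee_rot: [[-0.997, 0.049, -0.063], [0.076, 0.352, -0.933], [-0.023, -0.935, -0.354]]
contact_force: [-2.5, -0.9, 3.6]
width: 0.0109
gripper_force: 98.4
```

Emit:
servo_tool([
  [0,0,0,0,-0.6],
  [0,0,0,0,-0.3],
  [0,0,0,0,0],
  [0,0,0,0,0],
  [0,0,-0.02,0,0],
  [0,0,-0.04,0,0],
  [0,0,-0.03,0,0],
  [0,-0.03,-0.01,0,0],
  [0,-0.05,0,0,0],
])

```text
time_s: 30.25
tool_pos: [0.4623, 0.2479, 0.1656]
ee_rot: [[-0.997, 0.047, -0.06], [0.073, 0.353, -0.933], [-0.023, -0.934, -0.355]]
contact_force: [-0.2, 0.7, -0.0]
width: 0.0427
gripper_force: 0.0
```

Run:
```python
from h import *
print(arm.sense()["joint_pos"].round(2))
a=get_image("scene")[90:270,80:400];b=get_image("top")[100:260,120:430]
o=np.zeros((450,800,3),np.uint8);o[:225,:400]=cv2.resize(a,(400,225));o[:413,:]=cv2.resize(b,(800,413));
o=np.zeros((430,800,3),np.uint8);o[:225,:400]=cv2.resize(a,(400,225));o[225:,400:]=cv2.resize(b,(400,205));cv2.imwrite("pics/placed.png",o)
```

```text
[ 0.83  0.66  1.63 -0.67  1.89 -0.5 ]
```

View pics/placed.png

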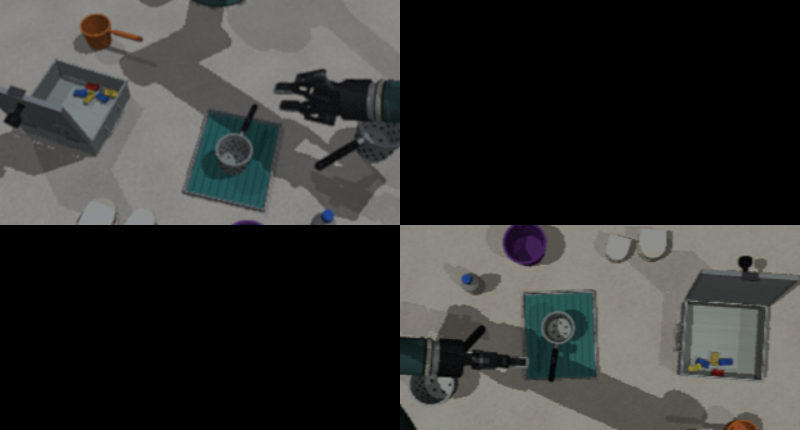

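```bash
cat > close.py <<'E'
from sim import *
from cell import arm
s=arm.sense();R=s["ee_rot"];x=s["tool_pos"];q=s["joint_pos"];w=-.0766
h=np.array([.591,-.2003,0])
def tcp(l,extra=-.002):
    rho=.011*abs(np.sin(l))+.019*abs(np.cos(l))+extra
    p=np.array([-.14*np.cos(l)+.049*np.sin(l)+rho*np.sin(l),0,.06+.14*np.sin(l)+.049*np.cos(l)+rho*np.cos(l)])
    return h+rz(w)@p-.004*R[:,2]
A=tcp(1.75,.03)
def seg(pts):
    global x,q
    rows=[];X0=x
    for X in pts:
        d=(R.T@(X-X0)).round(3);rows.append([float(k) for k in d]+[0]);X0=X0+R@d
    print(rows,len(rows));x,_,q=run(x,R,rows,q,6)
L=lambda a,b,n:[a+(b-a)*k/n for k in range(1,n+1)]
W=np.array([.60,.05,.36]);V=np.array([A[0]+.01,A[1],.34])
print(A,tcp(1.75),tcp(0));
seg(L(x,W,5)+L(W,V,5)+L(V,A,3))
seg([tcp(l) for l in np.linspace(1.75,.12,17)])
E
python3 close.py
```

```text
[ 0.70756945 -0.20550405  0.18258316] [ 0.67617423 -0.20309446  0.18828703] [ 0.45164981 -0.18586217  0.12743954]
[[-0.031, -0.048, 0.022, 0], [-0.032, -0.048, 0.021, 0], [-0.031, -0.048, 0.022, 0], [-0.031, -0.048, 0.021, 0], [-0.031, -0.048, 0.022, 0], [-0.027, -0.013, 0.048, 0], [-0.028, -0.013, 0.047, 0], [-0.027, -0.013, 0.048, 0], [-0.027, -0.014, 0.047, 0], [-0.027, -0.013, 0.048, 0], [0.005, 0.049, 0.019, 0], [0.005, 0.049, 0.019, 0], [0.004, 0.048, 0.019, 0]] 13
0 [0.491 0.208 0.208] [ 0.76  0.58  1.65 -0.73  1.89 -0.57] 8e-29 
6 [ 0.647 -0.052  0.352] [ 0.33  0.42  1.61 -1.06  1.74 -0.97] 9e-26 
12 [ 0.708 -0.206  0.183] [ 0.11  0.63  1.64 -1.18  1.46 -0.83] 8e-25 
[[0.032, -0.006, -0.002, 0], [0.015, -0.008, -0.003, 0], [0.015, -0.006, -0.003, 0], [0.012, -0.005, -0.002, 0], [0.014, -0.004, -0.001, 0], [0.013, -0.003, -0.001, 0], [0.015, -0.002, -0.001, 0], [0.014, 0.0, -0.0, 0], [0.015, 0.001, 0.0, 0], [0.015, 0.003, 0.001, 0], [0.015, 0.004, 0.002, 0], [0.014, 0.005, 0.002, 0], [0.014, 0.008, 0.003, 0], [0.013, 0.008, 0.003, 0], [0.012, 0.01, 0.004, 0], [0.011, 0.011, 0.004, 0], [0.01, 0.013, 0.005, 0]] 17
0 [ 0.676 -0.203  0.188] [ 0.12  0.57  1.71 -1.18  1.46 -0.81] 2e-25 
6 [ 0.591 -0.197  0.216] [ 0.14  0.41  1.9  -1.16  1.47 -0.78] 1e-18 
12 [ 0.505 -0.19   0.191] [ 0.18  0.33  2.09 -1.15  1.45 -0.67] 3e-31 
16 [ 0.461 -0.187  0.145] [ 0.2   0.35  2.19 -1.15  1.41 -0.55] 1e-17
```

Emit:
servo_tool([
  [-0.031,-0.048,0.022,0,-1],
  [-0.032,-0.048,0.021,0,-1],
  [-0.031,-0.048,0.022,0,-1],
  [-0.031,-0.048,0.021,0,-1],
  [-0.031,-0.048,0.022,0,-1],
  [-0.027,-0.013,0.048,0,-1],
  [-0.028,-0.013,0.047,0,-1],
  [-0.027,-0.013,0.048,0,-1],
  [-0.027,-0.014,0.047,0,-1],
  [-0.027,-0.013,0.048,0,-1],
  [0.005,0.049,0.019,0,-1],
  [0.005,0.049,0.019,0,-1],
  [0.004,0.048,0.019,0,-1],
  [0,0,0,0,-1],
], squeeze=30)

```text
time_s: 32.1
tool_pos: [0.7039, -0.207, 0.1721]
ee_rot: [[-0.997, 0.039, -0.067], [0.076, 0.353, -0.932], [-0.013, -0.935, -0.355]]
contact_force: [0.1, -0.1, 0.6]
width: 0.0001
gripper_force: 0.0
```

Emit:
servo_tool([
  [0.016,-0.003,-0.001,0,-1],
  [0.016,-0.003,-0.001,0,-1],
  [0.015,-0.008,-0.003,0,-1],
  [0.015,-0.006,-0.003,0,-1],
  [0.012,-0.005,-0.002,0,-1],
  [0.014,-0.004,-0.001,0,-1],
  [0.013,-0.003,-0.001,0,-1],
])

```text
time_s: 32.98
tool_pos: [0.6042, -0.1998, 0.2103]
ee_rot: [[-0.997, 0.049, -0.062], [0.076, 0.353, -0.933], [-0.024, -0.934, -0.355]]
contact_force: [1.7, 0.4, -0.6]
width: 0.0
gripper_force: 0.8
```

Emit:
servo_tool([
  [0.015,-0.002,-0.001,0,-1],
  [0.014,0,0,0,-1],
  [0.015,0.001,0,0,-1],
  [0.015,0.003,0.001,0,-1],
])

```text
time_s: 33.48
tool_pos: [0.5453, -0.1946, 0.2066]
ee_rot: [[-0.997, 0.049, -0.063], [0.076, 0.353, -0.933], [-0.024, -0.934, -0.355]]
contact_force: [0.9, -1.1, -0.3]
width: 0.0004
gripper_force: 0.5
```

Run:
```python
from h import *
get_image("scene");get_image("top")
s=arm.sense();print(s["contact_force"],s["tool_pos"])
for n in("lid_handle",):
  for cm in("scene","top"):
    print([(np.round(d["at"]).tolist(),round(d["score"],2)) for d in recognise(n,cm)])
    for d in silhouettes("lid",cm)[:1]:
        ys,xs=np.nonzero(d["pixels"]);print(round(d["score"],2),d["at"],xs.min(),xs.max(),ys.min(),ys.max(),len(xs))
```

```text
[ 0.69905067 -0.30188422  0.32530577] [ 0.54394027 -0.19466231  0.20574043]
[([116.0, 173.0], 0.67)]
0.62 [119.1, 171.4] 90 159 121 204 3091
[([388.0, 182.0], 0.69), ([364.0, 206.0], 0.65), ([358.0, 209.0], 0.15)]
0.67 [388.6, 187.2] 344 418 158 203 2145
```

Emit:
servo_tool([
  [0.015,0.004,0.002,0,-1],
  [0.014,0.005,0.002,0,-1],
  [0.014,0.008,0.003,0,-1],
  [0.013,0.008,0.003,0,-1],
  [0.012,0.01,0.004,0,-1],
  [0.011,0.011,0.004,0,-1],
  [0.01,0.013,0.005,0,-1],
  [0,0,0,0,-1],
])

```text
time_s: 34.78
tool_pos: [0.4573, -0.1887, 0.1397]
ee_rot: [[-0.997, 0.045, -0.064], [0.076, 0.353, -0.933], [-0.02, -0.935, -0.355]]
contact_force: [-0.2, -1.0, 0.4]
width: -0.0003
gripper_force: 0.0
```

Run:
```python
from h import *
a=get_image("scene")[80:240,60:240];b=get_image("top")[120:260,290:450]
o=np.zeros((356,800,3),np.uint8);o[:356,:400]=cv2.resize(a,(400,356));o[:350,400:]=cv2.resize(b,(400,350));cv2.imwrite("pics/close.png",o)
```

```text
(no output)
```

View pics/close.png

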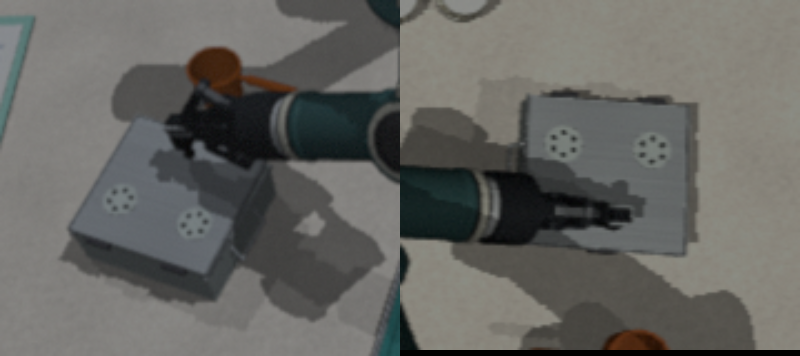

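Emit:
servo_tool([
  [0.003,0.005,0.002,0,-1],
  [0,0.004,0.0015,0,-1],
  [0,0,0,0,-1],
  [0,0,0,0,-1],
])

```text
time_s: 35.38
tool_pos: [0.4565, -0.1884, 0.1315]
ee_rot: [[-0.997, 0.049, -0.062], [0.076, 0.353, -0.933], [-0.024, -0.934, -0.356]]
contact_force: [-0.0, 0.6, -0.3]
width: 0.0001
gripper_force: 0.0
```

Emit:
servo_tool([
  [0,0.003,0.001,0,-1],
  [0,0,0,0,-1],
  [0,0,0,0,-1],
])

```text
time_s: 35.75
tool_pos: [0.4565, -0.1883, 0.1283]
ee_rot: [[-0.997, 0.049, -0.062], [0.075, 0.353, -0.933], [-0.023, -0.934, -0.356]]
contact_force: [-0.3, -0.1, 0.4]
width: -0.0001
gripper_force: 0.0
```

Emit:
servo_tool([
  [0,0.003,0.001,0,-1],
  [0,0,0,0,-1],
  [0,0.002,0.001,0,-1],
  [0,0,0,0,-1],
])

```text
time_s: 36.25
tool_pos: [0.4566, -0.1884, 0.1231]
ee_rot: [[-0.997, 0.049, -0.062], [0.076, 0.352, -0.933], [-0.023, -0.935, -0.355]]
contact_force: [-0.9, 0.5, 2.2]
width: 0.0
gripper_force: 1.0
```

Emit:
servo_tool([
  [0,0.002,0.001,0,-1],
  [0,0,0,0,-1],
  [0,0,0,0,-1],
])

```text
time_s: 36.62
tool_pos: [0.4568, -0.1886, 0.1228]
ee_rot: [[-0.997, 0.05, -0.063], [0.076, 0.349, -0.934], [-0.025, -0.936, -0.352]]
contact_force: [-1.8, 5.3, 10.6]
width: 0.0
gripper_force: 5.1
```

Emit:
servo_tool([
  [0,0.002,0.0007,0,-1],
  [0,0,0,0,-1],
  [0,0,0,0,-1],
])

```text
time_s: 37.0
tool_pos: [0.4567, -0.1887, 0.1226]
ee_rot: [[-0.997, 0.051, -0.064], [0.077, 0.346, -0.935], [-0.026, -0.937, -0.349]]
contact_force: [-4.2, 8.9, 17.9]
width: 0.0001
gripper_force: 9.0
```

Emit:
servo_tool([
  [0,-0.008,-0.003,0,-1],
  [0,-0.04,-0.015,0,-1],
  [0,-0.05,-0.02,0,-1],
  [0,-0.03,-0.05,0,-1],
  [0,-0.02,-0.05,0,-1],
  [0,0,-0.05,0,-1],
  [0,0,-0.05,0,-1],
  [0,0,-0.05,0,-1],
  [0,0,0,0,-1],
])

```text
time_s: 38.12
tool_pos: [0.4687, 0.0305, 0.3602]
ee_rot: [[-0.997, 0.05, -0.058], [0.072, 0.355, -0.932], [-0.026, -0.933, -0.358]]
contact_force: [1.1, -0.1, -0.8]
width: -0.0001
gripper_force: 0.0
```

Run:
```python
from h import *
s=get_image("scene");t=get_image("top")
for cm,im,(x0,y0,x1,y1) in(("scene",s,(80,115,195,220)),("top",t,(325,145,420,235))):
    for d in silhouettes("lid",cm)[:1]:
        m=d["pixels"].astype(np.uint8);cn=max(cv2.findContours(m,0,2)[0],key=cv2.contourArea)
        print(cm,round(d["score"],2),cv2.approxPolyDP(cn,4,True)[:,0].tolist())
    sub=im[y0:y1,x0:x1];k=(sub.max(2)<35).astype(np.uint8)
    n,_,st,ce=cv2.connectedComponentsWithStats(k)
    print([(np.round(ce[i]+[x0,y0],1).tolist(),int(st[i,4])) for i in range(1,n) if 15<st[i,4]<300])
for l in(0,.05,.1,.2):
    w=-.0766;R=np.array([[np.cos(w),-np.sin(w)],[np.sin(w),np.cos(w)]])
    def P(d,sy,h):
        a=R@np.array([-d*np.cos(l)+h*np.sin(l),sy]);return [.5912+a[0],-.2003+a[1],.06+d*np.sin(l)+h*np.cos(l)]
    print(l,[(proj("scene",X).round(1).tolist(),proj("top",X).round(1).tolist()) for X in(P(.17,-.09,.006),P(.17,.09,.006),P(.14,0,.041))])
for n in("basket_rim","model_large_center","model_small_center","bottle_center"):
    print(n,[(np.round(d["at"]).tolist(),round(d["score"],2)) for d in recognise(n,"top")])
```

```text
scene 0.7 [[123, 136], [92, 181], [152, 203], [180, 154]]
[([144.0, 145.0], 77)]
top 0.83 [[340, 158], [338, 216], [400, 221], [404, 163]]
[([373.4, 208.3], 71)]
0 [([122.9, 135.6], [401.6, 221.6]), ([180.7, 152.2], [337.8, 217.6]), ([143.5, 143.9], [373.3, 208.9])]
0.05 [([122.0, 133.8], [402.6, 221.5]), ([180.2, 150.5], [338.3, 217.5]), ([142.5, 142.9], [374.0, 208.1])]
0.1 [([121.0, 132.1], [403.6, 221.2]), ([179.6, 148.8], [338.8, 217.2]), ([141.4, 142.0], [374.6, 207.1])]
0.2 [([118.7, 128.9], [405.7, 220.2]), ([178.1, 145.8], [339.9, 216.1]), ([139.1, 140.5], [376.0, 204.7])]
basket_rim [([136.0, 233.0], 0.67), ([211.0, 110.0], 0.6), ([383.0, 260.0], 0.56)]
model_large_center [([313.0, 116.0], 0.63)]
model_small_center [([285.0, 120.0], 0.69)]
bottle_center [([175.0, 147.0], 0.56)]
```

```bash
python3 -c "
from cell import finish_job;print(finish_job())"
```

```text
the job is handed in; nothing more can be done
None
```

The job is handed in after about 38 s. All five bite blocks are in the box, the empty basket stands upright on the drip tray, the lid is fully shut, and the models and bottle were left alone.

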